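# Tighten a filter holder's lid in cross order

## Task

The lid of the steel filter holder is on, but its four black cap nuts were only spun down unevenly by hand: take the T-handle torque wrench from its stand and tighten the nuts in cross order (always the opposite nut next, then the other pair) in two passes, first all four to about 0.20 N m and then all four to about 0.30 N m, clockwise. Work by feel with the wrench alone, never over 0.35 N m, keep off the sight glass and do not disturb the other things on the bench. Then stand the wrench back upright in its hole in the stand, socket down, and let go.

Things in the scene. Friction and masses are not known exactly. Their poses are not given: they have to be found in the camera images.
- filter_holder: fixed steel pressure filter holder, two flanges 174 mm across on a bowl, lid's top 64 mm above the bench; origin at the centre of its foot, z up. Studs on a circle of 65 mm radius at 45, 135, 225 and 315 degrees from its x axis. On the lid at +x, 68 mm out, a brass vent plug, top 78 mm above the bench; towards -y an outlet pipe, to 118 mm out and 35 mm high
- lid_rim (a point): point on the lid's top at the rim, 80 mm from the axis along -x. The nuts bear on a soft gasket: each resists turning with a torque that starts at an unknown 0 to 0.15 N m, different for each nut, and climbs steadily by 0.35 N m per radian as it turns; a nut stays where it is left, held by its friction
- sight_glass: sight glass in the middle of the lid with its steel ring, 86 mm across, top 70 mm above the bench; origin at the centre of its underside
- nut1: black plastic hexagonal cap nut, 24 mm across flats: hex 12 mm high, then a dome to 22 mm; origin on its axis at its underside, about 66 mm above the bench; z up, x square out of one of the six flats. Tightens clockwise from above, sinking 2 mm a turn (too little to judge by). At +45 degrees in the filter holder's frame, opposite nut3.
- nut2: black plastic hexagonal cap nut, 24 mm across flats: hex 12 mm high, then a dome to 22 mm; origin on its axis at its underside, about 66 mm above the bench; z up, x square out of one of the six flats. Tightens clockwise from above, sinking 2 mm a turn (too little to judge by). At 135 degrees, opposite nut4.
- nut3: black plastic hexagonal cap nut, 24 mm across flats: hex 12 mm high, then a dome to 22 mm; origin on its axis at its underside, about 66 mm above the bench; z up, x square out of one of the six flats. Tightens clockwise from above, sinking 2 mm a turn (too little to judge by). At 225 degrees, opposite nut1.
- nut4: black plastic hexagonal cap nut, 24 mm across flats: hex 12 mm high, then a dome to 22 mm; origin on its axis at its underside, about 66 mm above the bench; z up, x square out of one of the six flats. Tightens clockwise from above, sinking 2 mm a turn (too little to judge by). At 315 degrees, opposite nut2.
- wrench: T-handle torsion-bar torque wrench, 112 mm long, about 0.22 kg, upright in the stand, socket down; origin at the centre of the socket's open foot, z up the shank, x along the cross handle. Its shank is 13 mm thick and springy: it twists 1 rad per 1.2 N m, the socket lagging the handle; grey handle 100 mm along x, 20 mm thick along y (flat sides to grip), 30 mm high, from 82 to 112 mm above the foot
- wrench_grip (a point): middle of the wrench's cross handle, 97 mm above the socket's foot; axes as the wrench
- socket_mouth (a point): centre of the socket's open foot (the wrench's origin and axes; it does not show the twist). Hexagon inside 25.5 mm across flats and 24 mm deep, outside 35 mm wide; untwisted, an inner flat faces along x: it goes on when its x is within about 5 degrees of a nut's x, repeating every 60 degrees, and has about 8 degrees of play either way. Fully on, it rests on the washer (33 mm across, top 66 mm above the bench)
- stand: fixed plywood tool stand, 110 x 130 x 45 mm, origin at the centre of its underside; a row of short hex keys (up to 78 mm above the bench) stands in it along its +x edge, 37 to 51 mm from its middle
- stand_hole (a point): centre of the floor of the round hole in the middle of the stand that holds the wrench's socket: 40 mm wide, 35 mm deep, floor 10 mm above the bench, mouth 45 mm above the bench with a 2 mm chamfer
- tube_rack: white open tray 75 x 130 x 35 mm with six clear tubes under blue pointed caps, 86 mm high; origin at the centre of its underside; to be left alone
- jar_a: clear jar with a red lid, 56 mm wide, 65 mm high, beyond the work; origin at the centre of its underside; to be left alone
- jar_b: clear jar with a red lid, 56 mm wide, 65 mm high, on the robot's side; origin at the centre of its underside; to be left alone
- phone: black phone 155 x 75 x 9 mm lying flat; origin at the centre of its underside; to be left alone
- pen: marker pen 130 mm long, 17 mm thick, lying flat; origin at the centre of its underside; to be left alone
- filter_box: cardboard box 110 x 110 x 30 mm; origin at the centre of its underside; to be left alone

How it is judged:
By the outcome, as a careful person would: the job done as asked, in the order asked, and still so for the second after the job is handed in, with the robot touching nothing.
It also fails if it takes over 72 s, if anything falls off the work surface, if the arm or the gripper's body presses on something with over 40 N, if the wrist force passes 120 N, or if a joint passes its speed limit or range.

## Robot

A 7-joint arm with a two-finger parallel gripper is mounted at the origin on the work surface. World frame = base frame: x ahead of the robot, y to its left, z up, the work surface at z = 0. Lengths are in m, angles in rad, forces in N, time in s.
With the tool pointing down it reaches from about 0.425 to 0.925 m from the base axis. Payload 6.8 kg.
Tool frame: the origin (TCP) lies midway between the tips of the shut fingers; the grasp point (between the pads) lies 19 mm behind it; z points along the fingers, y is the line along which they close (so a half turn about z gives the same grasp; the last joint's range is limited). The gripper opens to 85 mm and grips with 20 to 120 N. Pads are 22 mm wide; open, the fingers measure 114 mm over their backs; the gripper's body (76 mm by 85 mm) begins 54 mm behind the grasp point. The pads swing forward as they close: fully open they stand 13 mm farther back than shut.
Start: joints at [-1.249, 0.477, 0.022, 1.555, -0.011, 1.109, -0.083], TCP at [0.281, 0.614, 0.231] pointing down, gripper open.
Joint ranges: [-2.96, 2.96], [-0.34, 2.1], [-1.41, 1.46], [0.24, 2.44], [-1.37, 4.51], [0.17, 1.92], [-2.96, 2.96]. Speed limits (rad/s): [2.39, 2.39, 3.14, 3.14, 3.14, 3.14, 3.14].

## Interface

Orientations are given as a unit quaternion [w, x, y, z].
In Python, from station import * gives the robot as it stands. The module is installed in compiled form; this text tells all that it offers.
- The arm moves only by the shell command python3 -m jog 'ROWS' [OPENING] [FORCE]. ROWS is JSON, a list of rows, each an object of numbers: "x", "y", "z": the shift along the tool's x, y, z in m; "ax", "ay", "az": the turn, a rotation vector about the tool's x, y, z in rad. In form: [{"x": .., "y": .., "z": .., "ax": .., "ay": .., "az": ..}, ...]. A call has 1 to 12 rows; each row is the pose to reach, as a shift and turn from the pose commanded when the call began, along the tool's axes at that moment; what a row does not reach only later rows make up. A row lasts 1/10 s, in which the tool goes at most 50 mm and 8.59 degrees, less where a joint would pass 70% of its speed; a pose out of reach is approached as far as the arm can. A call with a gripper value outside its range is refused whole. OPENING is the opening, from 0 (shut) to 1 (fully open), set as the call begins (- or left out, the last holds). The fingers move at their own pace and stop on an object; FORCE is the grip in N (left out, the last holds). Time passes only in rows, so rows that repeat a pose let the fingers close. It gives the time, the measured TCP pose, the force, the opening and the grip force at its end, in the units of the state.
- get_obs(): the state, without advancing time (a new reading comes with each control period).
- read_camera(name): name is "side" or "top" or "wrist"; returns the picture (420x560x3 uint8, red, green, blue); there is no depth.
- camera_params(name): a dict with "K" (3x3 intrinsics, pixels), "origin" and "attitude" of the camera in the world. Camera axes: x right, y up, looking along -z (the intrinsics and any distortion apply to the point x, -y, -z); pixel columns grow to the right and rows downward; lengths in m; the calibration is good to about 2 mm. A picture is of the moment at which its call begins: read the wrist's pose just before it. camera_params takes no time and is no camera call; for the wrist camera it gives the pose at the moment of the call.
- hand_in(): hands the job in; it is judged then, once.
The state is a dict: "t": time; "q": joint angles; "joint_vel": joint speeds; "joint_torque": joint torques, N m; "eef_pos": TCP position; "tool_rot": TCP orientation; "contact_force": force on the tool from outside, world axes, zero at the start; "torque": the same for the moment, N m; "gripper_width": opening from 0.0 (shut) to 1.0 (fully open); "grasp_force": force on a finger pad.
Only numpy, scipy, OpenCV 4.12 (cv2) and the standard library are available. Lean on these libraries where they do the work, as an engineer would, in place of code of your own. Each camera call takes 0.05 s, during which the arm holds its last target. There are 200 camera calls.

## Working session

There is one attempt and no reset: what is moved stays moved. The work goes in short steps, Python scripts to look and compute and a shell command to move; the robot and the scene stay as the last step left them, time stands still between calls to the robot, and variables do not carry over. Pictures are saved under pics/ and viewed, at most 10 in all, crops included, and the job is handed in when it is done.

```bash
mkdir -p pics; ls; python3 - <<'E'
from station import *
import cv2,numpy as np
o=get_obs()
print({k:np.round(v,3).tolist() for k,v in o.items()})
for n in ("side","top","wrist"):
    p=camera_params(n);print(n,{k:np.round(v,4).tolist() for k,v in p.items() if not isinstance(v,str)})
    im=read_camera(n);cv2.imwrite(f"pics/{n}0.png",im[:,:,::-1])
E
```

```text
pics
{'t': 0.0, 'q': [-1.249, 0.478, 0.022, 1.556, -0.012, 1.109, -0.083], 'joint_vel': [0.002, 0.001, -0.0, -0.001, -0.001, -0.001, 0.0], 'joint_torque': [-0.0, -59.645, 1.608, -28.119, 0.012, 0.009, -0.0], 'eef_pos': [0.281, 0.613, 0.23], 'tool_rot': [-0.0, 0.213, 0.977, -0.001], 'contact_force': [-0.388, 0.569, -0.155], 'torque': [0.019, 0.027, 0.016], 'grasp_force': 0.0, 'gripper_width': 0.998}
side {'K': [[442.2493, 0.0, 267.481], [0.0, 442.2493, 204.4349], [0.0, 0.0, 1.0]], 'origin': [-0.0017, -0.6739, 1.0418], 'attitude': [0.8837, 0.34, -0.1229, -0.2974]}
top {'K': [[399.996, 0.0, 280.0067], [0.0, 399.996, 203.6748], [0.0, 0.0, 1.0]], 'origin': [0.4121, -0.0193, 1.0747], 'attitude': [-0.7003, -0.0546, 0.0304, 0.7111]}
wrist {'K': [[335.1201, 0.0, 285.5552], [0.0, 335.1201, 206.6512], [0.0, 0.0, 1.0]], 'origin': [0.2137, 0.6442, 0.3735], 'attitude': [0.8321, -0.1255, -0.0797, 0.5344]}
```

View pics/top0.png

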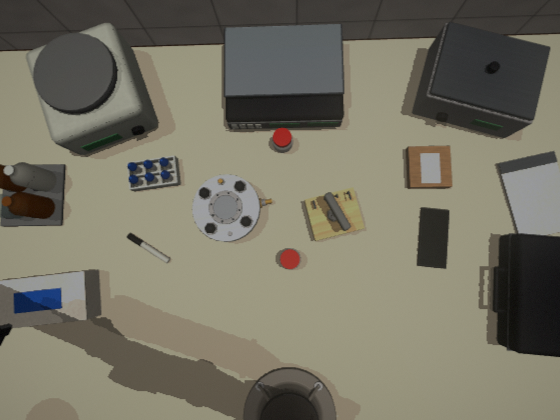

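View pics/side0.png

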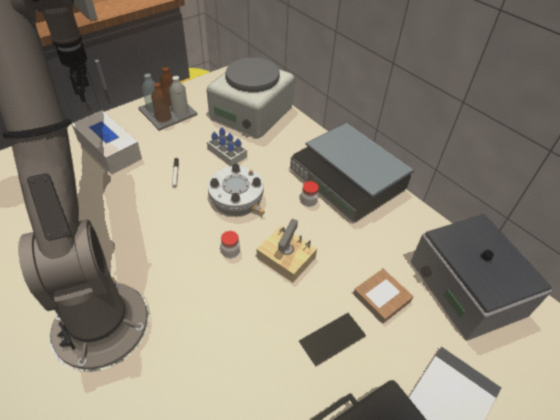

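```bash
cat > h.py <<'E'
import numpy as np,cv2
from scipy.spatial.transform import Rotation as R
from station import *
def rot(q): return R.from_quat(np.roll(q,-1)).as_matrix()
def ray(p,uv):
    K=np.array(p["K"]);uv=np.atleast_2d(uv).astype(float)
    d=np.c_[(uv[:,0]-K[0,2])/K[0,0],-(uv[:,1]-K[1,2])/K[1,1],-np.ones(len(uv))]
    return np.array(p["origin"]),d@rot(p["attitude"]).T
def cast(p,uv,z):
    o,d=ray(p,uv);return o+d*((z-o[2])/d[:,2])[:,None]
def proj(p,X):
    K=np.array(p["K"]);c=(np.atleast_2d(X)-np.array(p["origin"]))@rot(p["attitude"])
    return np.c_[K[0,0]*c[:,0]/-c[:,2]+K[0,2],K[1,1]*c[:,1]/c[:,2]+K[1,2]]
E
python3 - <<'E'
from h import *
p=camera_params("top");print(p.keys())
im=cv2.imread("pics/top0.png")
for n,uv,z in [("n1?",(240,186),.08),("n2?",(204,192),.08),("n3?",(210,228),.08),("n4?",(246,221),.08),("plug",(220,181),.078),("glass",(225,208),.07),("wr",(337,211),.122),("wrA",(328,195),.122),("wrB",(346,228),.122),("stand",(335,216),.045)]:
    print(n,cast(p,uv,z)[0].round(4))
cv2.imwrite("pics/top0c.png",cv2.resize(im[165:255,185:365],None,fx=4.4,fy=4.4,interpolation=cv2.INTER_CUBIC))
E
```

```text
dict_keys(['K', 'origin', 'attitude'])
n1? [0.5793 0.1146 0.08  ]
n2? [0.5657 0.2062 0.08  ]
n3? [0.4743 0.1902 0.08  ]
n4? [0.4904 0.0997 0.08  ]
plug [0.5935 0.1659 0.078 ]
glass [0.5251 0.1543 0.07  ]
wr [ 0.5075 -0.123   0.122 ]
wrA [ 0.5464 -0.1027  0.122 ]
wrB [ 0.4667 -0.1431  0.122 ]
stand [ 0.5024 -0.1259  0.045 ]
```

View pics/top0c.png

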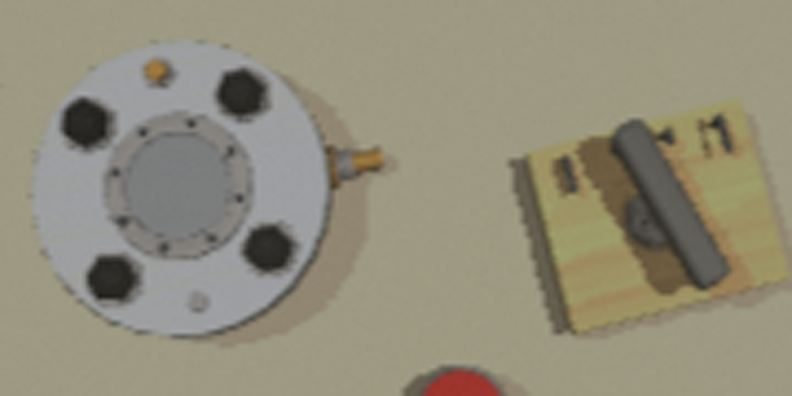

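```bash
cat >> h.py <<'E'
def plan(pos,yaw):
    "rows target from present measured pose to tool-down pose with tool x at yaw(deg)"
    o=get_obs();T=rot(o["tool_rot"])
    y=np.radians(yaw);G=np.array([[np.cos(y),np.sin(y),0],[np.sin(y),-np.cos(y),0],[0,0,-1]]).T
    G=np.c_[[np.cos(y),np.sin(y),0],[np.sin(y),-np.cos(y),0],[0,0,-1]]
    s=T.T@(np.array(pos)-o["eef_pos"]);w=R.from_matrix(T.T@G).as_rotvec()
    print("shift",s.round(4),"turn",w.round(4),"n=%.1f"%max(np.linalg.norm(s)/.05,np.linalg.norm(w)/.15))
def st():
    o=get_obs();T=rot(o["tool_rot"])
    print("t %.2f"%o["t"],"pos",np.round(o["eef_pos"],4),"yaw %.2f"%np.degrees(np.arctan2(T[1,0],T[0,0])),"tilt",np.degrees(T[:2,2]).round(2),"F",np.round(o["contact_force"],2),"M",np.round(o["torque"],3),"q7 %.2f"%o["q"][6],"g %.3f %.0f"%(o["gripper_width"],o["grasp_force"]))
E
python3 - <<'E'
from h import *
o=get_obs();T=rot(o["tool_rot"]);p=camera_params("wrist")
print("cam in tool",T.T@(p["origin"]-o["eef_pos"])); C=T.T@rot(p["attitude"]);print("axis in tool",-C[:,2],"right",C[:,0])
ty=np.radians(60);tx=np.array([np.cos(ty),np.sin(ty)])
for h in (.27,.3):
    pos=np.r_[np.array([.525,.154])-.09*tx,h-.06];print(pos);plan(pos,60)
st()
E
```

```text
cam in tool [ 7.41960908e-02 -5.55517086e-05 -1.43072293e-01]
axis in tool [-2.93886019e-01  2.64419130e-04  9.55840435e-01] right [ 5.35803743e-04  9.99999850e-01 -1.11895101e-04]
[0.48       0.07605771 0.21      ]
shift [-0.4046 -0.4054  0.0212] turn [-9.0000e-04  1.2000e-03  1.6646e+00] n=11.5
[0.48       0.07605771 0.24      ]
shift [-0.4046 -0.4054 -0.0088] turn [-9.0000e-04  1.2000e-03  1.6646e+00] n=11.5
t 0.15 pos [0.2811 0.6132 0.2306] yaw 155.38 tilt [-0.02 -0.07] F [ 0.33 -0.56  0.56] M [-0.053  0.018 -0.041] q7 -0.08 g 0.997 0
```

```bash
python3 - <<'E'
from h import *
ty=np.radians(60);tx=np.array([np.cos(ty),np.sin(ty)])
plan(np.r_[np.array([.525,.154])-.05*tx,.2],60)
E
```

```text
shift [-0.4084 -0.3656  0.0311] turn [-9.0000e-04  1.2000e-03  1.6646e+00] n=11.1
```

```bash
python3 -m jog '[{"x":-0.41,"y":-0.366,"z":0.031,"az":1.665},{"x":-0.41,"y":-0.366,"z":0.031,"az":1.665},{"x":-0.41,"y":-0.366,"z":0.031,"az":1.665},{"x":-0.41,"y":-0.366,"z":0.031,"az":1.665},{"x":-0.41,"y":-0.366,"z":0.031,"az":1.665},{"x":-0.41,"y":-0.366,"z":0.031,"az":1.665},{"x":-0.41,"y":-0.366,"z":0.031,"az":1.665},{"x":-0.41,"y":-0.366,"z":0.031,"az":1.665},{"x":-0.41,"y":-0.366,"z":0.031,"az":1.665},{"x":-0.41,"y":-0.366,"z":0.031,"az":1.665},{"x":-0.41,"y":-0.366,"z":0.031,"az":1.665},{"x":-0.41,"y":-0.366,"z":0.031,"az":1.665}]'
python3 -m jog '[{"x":0},{"x":0}]'
python3 - <<'E'
from h import *
import pickle
st();p=camera_params("wrist");im=read_camera("wrist");pickle.dump(p,open("p1.pkl","wb"))
cv2.imwrite("pics/w1.png",im[:,:,::-1]);st()
E
```

```text
t 0.15 pos [0.2811 0.6132 0.2306] yaw 155.38 tilt [-0.02 -0.07] F [ 0.33 -0.56  0.56] M [-0.053  0.018 -0.041] q7 -0.08 g 0.997 0
t 0.20 pos [0.2811 0.6133 0.2307] yaw 155.38 tilt [-0.02 -0.06] F [-0.12  0.19 -0.19] M [ 0.034 -0.005  0.009] q7 -0.08 g 0.999 0validation failed for argument at $[0]...
validation failed for argument at $[0]...
```

View pics/w1.png

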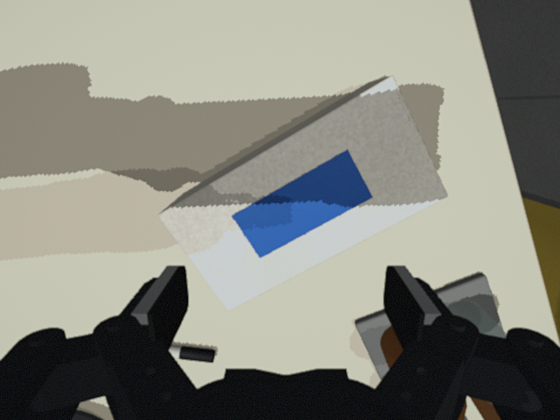

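The picture shows only the box by the start pose: the move was refused, so rows need all six keys.

```bash
python3 -m jog '[{"x":-0.41,"y":-0.366,"z":0.031,"ax":0,"ay":0,"az":1.665},{"x":-0.41,"y":-0.366,"z":0.031,"ax":0,"ay":0,"az":1.665},{"x":-0.41,"y":-0.366,"z":0.031,"ax":0,"ay":0,"az":1.665},{"x":-0.41,"y":-0.366,"z":0.031,"ax":0,"ay":0,"az":1.665},{"x":-0.41,"y":-0.366,"z":0.031,"ax":0,"ay":0,"az":1.665},{"x":-0.41,"y":-0.366,"z":0.031,"ax":0,"ay":0,"az":1.665},{"x":-0.41,"y":-0.366,"z":0.031,"ax":0,"ay":0,"az":1.665},{"x":-0.41,"y":-0.366,"z":0.031,"ax":0,"ay":0,"az":1.665},{"x":-0.41,"y":-0.366,"z":0.031,"ax":0,"ay":0,"az":1.665},{"x":-0.41,"y":-0.366,"z":0.031,"ax":0,"ay":0,"az":1.665},{"x":-0.41,"y":-0.366,"z":0.031,"ax":0,"ay":0,"az":1.665},{"x":-0.41,"y":-0.366,"z":0.031,"ax":0,"ay":0,"az":1.665}]'
python3 - <<'E'
from h import *
import pickle
st()
ty=np.radians(60);tx=np.array([np.cos(ty),np.sin(ty)])
plan(np.r_[np.array([.525,.154])-.05*tx,.2],60)
E
```

```text
t: 1.4
eef_pos: [0.5033, 0.1026, 0.2006]
tool_rot: [0.002, 0.87, 0.493, 0.0]
contact_force: [0.3, 0.1, 0.5]
gripper_width: 1.001
grasp_force: 0.0
t 1.40 pos [0.5033 0.1026 0.2006] yaw 59.14 tilt [ 0.09 -0.16] F [0.29 0.11 0.55] M [0.004 0.012 0.005] q7 -0.69 g 1.001 0
shift [ 0.0053 -0.007   0.0005] turn [ 0.0028  0.0016 -0.0151] n=0.2
```

```bash
python3 -m jog '[{"x":0,"y":0,"z":0,"ax":0,"ay":0,"az":0},{"x":0,"y":0,"z":0,"ax":0,"ay":0,"az":0}]' >/dev/null
python3 - <<'E'
from h import *
import pickle
st();p=camera_params("wrist");im=read_camera("wrist");pickle.dump(p,open("p1.pkl","wb"))
cv2.imwrite("pics/w2.png",im[:,:,::-1]);st()
E
```

```text
t 1.60 pos [0.501  0.1114 0.2002] yaw 60.14 tilt [-0.03  0.03] F [-0.46 -0.04 -0.52] M [-0.013 -0.012  0.007] q7 -0.69 g 0.999 0
t 1.65 pos [0.501  0.1117 0.2002] yaw 60.18 tilt [-0.03  0.03] F [-0.18  0.66  0.23] M [0.002 0.01  0.06 ] q7 -0.69 g 1.000 0
```

View pics/w2.png

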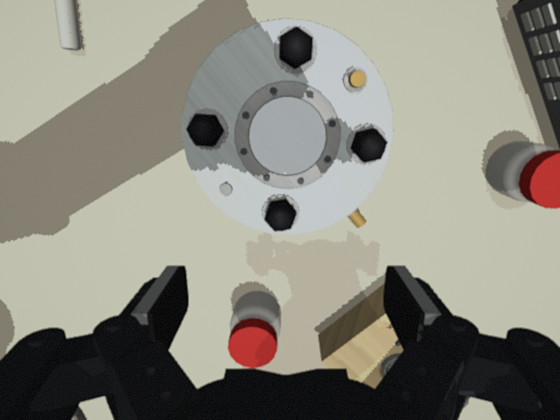

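```bash
cat > m.py <<'E'
from h import *
import pickle
def nuts(p,im,guess,r=0.021,z=.072,thr=50):
    "im BGR; hex outline of each nut -> centre, flat yaw mod 60"
    out=[]
    for g in guess:
        cu=proj(p,[*g,z])[0];s=np.linalg.norm(proj(p,[g[0]+r,g[1],z])[0]-cu)
        m=((im.max(2)<thr)*255).astype(np.uint8);d=np.zeros_like(m);cv2.circle(d,tuple(int(v) for v in cu),int(s),255,-1)
        c=max(cv2.findContours(m&d,cv2.RETR_EXTERNAL,cv2.CHAIN_APPROX_NONE)[0],key=cv2.contourArea)[:,0]
        P=cast(p,c,z)[:,:2]
        th=np.radians(np.arange(0,360,1));u=np.c_[np.cos(th),np.sin(th)];h=(P@u.T).max(0)
        w=h[:180]+h[180:];F=np.sum(w*np.exp(6j*th[:180]))
        yaw=np.degrees((np.angle(F)+np.pi)/6)%60
        ctr=2*(h[:,None]*u).mean(0)
        out.append((ctr,yaw,w.min(),w.max(),abs(F)/90))
    return out
E
python3 - <<'E'
from m import *
p=pickle.load(open("p1.pkl","rb"));im=cv2.imread("pics/w2.png")
uv=[(296,48),(205,130),(281,214),(368,145)]
g=cast(p,uv,.078)[:,:2]
for t in (45,60):
    N=nuts(p,im,g,thr=t);C=np.array([n[0] for n in N])
    for n in N: print(n[0].round(4),"yaw %.1f w %.4f %.4f a %.4f"%n[1:])
    a=np.radians([45,135,225,315]);X=.065*np.c_[np.cos(a),np.sin(a)]
    c=C.mean(0);D=C-c;phi=np.arctan2((X[:,0]*D[:,1]-X[:,1]*D[:,0]).sum(),(X*D).sum())
    M=np.c_[[np.cos(phi),np.sin(phi)],[-np.sin(phi),np.cos(phi)]]
    f=c+X@M.T
    print("c",c,"phi",np.degrees(phi),"r",np.linalg.norm(D,axis=1),"res",(C-f).round(4).tolist());print(f.round(4).tolist())
# sight glass ring centre cross-check from top camera & handle
p=camera_params("top");im=cv2.imread("pics/top0.png")
N=nuts(p,im,f,z=.072,thr=70);print(np.array([n[0] for n in N]).round(4),[n[2:4] for n in N])
E
```

```text
[0.5648 0.2067] yaw 28.8 w 0.0230 0.0272 a 0.0012
[0.4738 0.1907] yaw 56.3 w 0.0243 0.0285 a 0.0011
[0.4899 0.1   ] yaw 9.4 w 0.0237 0.0285 a 0.0011
[0.5807 0.1157] yaw 14.3 w 0.0239 0.0281 a 0.0011
c [0.52730837 0.15328662] phi 9.9646840554919 r [0.06528216 0.06524583 0.06512031 0.0652681 ] res [[0.0001, 0.0002], [-0.0002, 0.0001], [-0.0001, -0.0001], [0.0002, -0.0002]]
[[0.5646, 0.2065], [0.4741, 0.1906], [0.49, 0.1001], [0.5805, 0.116]]
[0.5648 0.2068] yaw 29.7 w 0.0230 0.0278 a 0.0013
[0.4739 0.1906] yaw 57.3 w 0.0247 0.0285 a 0.0012
[0.49   0.1001] yaw 10.0 w 0.0240 0.0285 a 0.0011
[0.5808 0.1158] yaw 13.7 w 0.0244 0.0287 a 0.0012
c [0.52735568 0.1533238 ] phi 9.991014537843332 r [0.06524163 0.06519668 0.06506319 0.06529656] res [[0.0001, 0.0002], [-0.0002, 0.0], [-0.0001, -0.0], [0.0002, -0.0002]]
[[0.5646, 0.2066], [0.4741, 0.1906], [0.4901, 0.1001], [0.5806, 0.116]]
[[0.5655 0.2077]
 [0.4748 0.1919]
 [0.4905 0.1019]
 [0.5813 0.1173]] [(np.float64(0.023176694339085396), np.float64(0.02566107997790068)), (np.float64(0.02021848068228438), np.float64(0.026017803279222207)), (np.float64(0.02231128718953085), np.float64(0.024791732752319787)), (np.float64(0.023049221627518268), np.float64(0.025962751199655076))]
```

The wrist view shows all four nuts (296,48), (205,130), (281,214), (368,145), the vent at (357,78) and the outlet lower right; the fit gives a 65.2 mm radius and phi = 10°, as it must be. Next I look at the wrench.

```bash
python3 - <<'E'
from h import *
plan([.463,-.146,.21],27)
E
```

```text
shift [-0.2425  0.0952 -0.0099] turn [-0.0007 -0.      0.5792] n=5.2
```

```bash
python3 -m jog '[{"x":-0.05,"y":0.02,"z":-0.01,"ax":0,"ay":0,"az":0.12},{"x":-0.1,"y":0.04,"z":-0.01,"ax":0,"ay":0,"az":0.24},{"x":-0.15,"y":0.06,"z":-0.01,"ax":0,"ay":0,"az":0.36},{"x":-0.2,"y":0.08,"z":-0.01,"ax":0,"ay":0,"az":0.48},{"x":-0.2425,"y":0.095,"z":-0.01,"ax":0,"ay":0,"az":0.579},{"x":-0.2425,"y":0.095,"z":-0.01,"ax":0,"ay":0,"az":0.579},{"x":-0.2425,"y":0.095,"z":-0.01,"ax":0,"ay":0,"az":0.579},{"x":-0.2425,"y":0.095,"z":-0.01,"ax":0,"ay":0,"az":0.579}]' 0.65 100 >/dev/null
python3 - <<'E'
from h import *
import pickle
st();p=camera_params("wrist");im=read_camera("wrist");pickle.dump(p,open("p2.pkl","wb"))
cv2.imwrite("pics/w3.png",im[:,:,::-1]);st()
E
```

```text
t 2.45 pos [ 0.4629 -0.1453  0.2101] yaw 27.02 tilt [-0.01  0.05] F [ 1.    0.97 -0.11] M [-0.009  0.032 -0.06 ] q7 -0.71 g 0.648 0
t 2.50 pos [ 0.4631 -0.1449  0.2101] yaw 27.07 tilt [-0.02  0.05] F [0.73 0.27 0.35] M [ 0.007 -0.015 -0.006] q7 -0.71 g 0.652 0
```

View pics/w3.png

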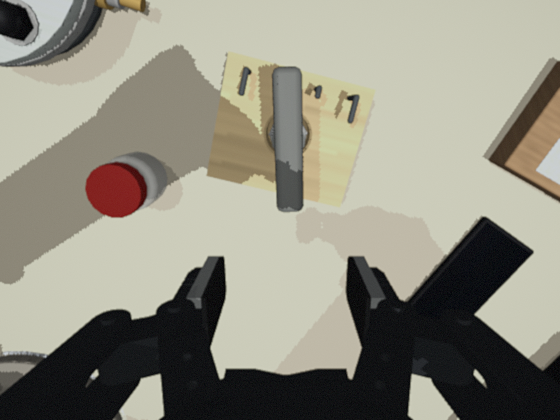

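```bash
python3 - <<'E'
from h import *
import pickle
p=pickle.load(open("p2.pkl","rb"));im=cv2.imread("pics/w3.png")
hsv=cv2.cvtColor(im,cv2.COLOR_BGR2HSV);print(hsv[[100,150,190],[288]*3].tolist(),hsv[120,260],hsv[150,260],hsv[134,270:310:3,:].tolist())
m=((hsv[...,1]<50)&(hsv[...,2]<150)&(hsv[...,2]>40)).astype(np.uint8)*255
d=np.zeros_like(m);d[60:220,265:312]=255
c=cv2.morphologyEx(m&d,cv2.MORPH_OPEN,np.ones((9,9)))
c=max(cv2.findContours(c,cv2.RETR_EXTERNAL,cv2.CHAIN_APPROX_NONE)[0],key=cv2.contourArea)[:,0]
P=cast(p,c,.122)[:,:2].astype(np.float32);r=cv2.minAreaRect(P*1000);print(c.min(0),c.max(0),r)
v=cv2.fitLine(P,cv2.DIST_HUBER,0,.001,.001).ravel();yaw=np.degrees(np.arctan2(v[1],v[0]));print(v,yaw)
# stand outline at z=.045: corners
s=cast(p,[(229,53),(374,90),(341,206),(208,176)],.045);print(s.round(4),s.mean(0),np.linalg.norm(np.diff(s,axis=0),axis=1))
pos=np.r_[np.array(r[0])/1000,.088];plan(pos,(yaw+90)%180-90);plan(np.r_[pos[:2],.15],(yaw+90)%180-90)
t=camera_params("top");print("top agrees?",proj(t,[*pos[:2],.122]))
E
```

```text
[[60, 6, 135], [60, 6, 135], [90, 6, 84]] [ 26  69 174] [ 20  86 145] [[90, 3, 98], [60, 3, 83], [75, 5, 104], [53, 8, 126], [50, 6, 135], [53, 8, 136], [60, 6, 135], [70, 6, 135], [50, 6, 134], [60, 4, 125], [70, 7, 109], [70, 6, 135], [18, 10, 129], [20, 93, 115]]
[270  67] [304 211] ((507.740478515625, -124.23420715332031), (96.9257583618164, 23.082292556762695), 27.967844009399414)
[ 0.87978697  0.47536814  0.50994855 -0.12371192] 28.383322
[[ 0.5452 -0.0504  0.045 ]
 [ 0.5756 -0.1748  0.045 ]
 [ 0.471  -0.2016  0.045 ]
 [ 0.4399 -0.0762  0.045 ]] [ 0.5079541  -0.12574502  0.045     ] [0.12804981 0.10797452 0.12920573]
shift [0.0492 0.002  0.1221] turn [-0.0009 -0.0001 -0.023 ] n=2.6
shift [0.0492 0.002  0.0601] turn [-0.0009 -0.0001 -0.023 ] n=1.6
top agrees? [[337.49802146 210.88849612]]
```

The handle is found at (0.508, -0.124), 97 × 23 mm in outline, yaw 28°, at the centre of the stand (outline 108 × 129 mm), so it fits. Grasping.

```bash
python3 -m jog '[{"x":0.049,"y":0.002,"z":0.02,"ax":0,"ay":0,"az":-0.018},{"x":0.049,"y":0.002,"z":0.06,"ax":0,"ay":0,"az":-0.018},{"x":0.049,"y":0.002,"z":0.1,"ax":0,"ay":0,"az":-0.018},{"x":0.049,"y":0.002,"z":0.122,"ax":0,"ay":0,"az":-0.018},{"x":0.049,"y":0.002,"z":0.122,"ax":0,"ay":0,"az":-0.018}]' 0.65 100
python3 -c "from h import *;st()"
python3 -m jog '[{"x":0,"y":0,"z":0,"ax":0,"ay":0,"az":0},{"x":0,"y":0,"z":0,"ax":0,"ay":0,"az":0},{"x":0,"y":0,"z":0,"ax":0,"ay":0,"az":0},{"x":0,"y":0,"z":0,"ax":0,"ay":0,"az":0},{"x":0,"y":0,"z":0,"ax":0,"ay":0,"az":0},{"x":0,"y":0,"z":0,"ax":0,"ay":0,"az":0},{"x":0,"y":0,"z":0,"ax":0,"ay":0,"az":0}]' 0 100 
python3 -c "from h import *;st()"
```

```text
t: 3.0
eef_pos: [0.5052, -0.1241, 0.0852]
tool_rot: [-0.001, 0.97, 0.243, -0.003]
contact_force: [0.1, -0.6, 0.1]
gripper_width: 0.649
grasp_force: 0.0
t 3.00 pos [ 0.5052 -0.1241  0.0852] yaw 28.08 tilt [-0.38  0.06] F [ 0.06 -0.56  0.14] M [-0.021  0.015  0.004] q7 -0.54 g 0.649 0
t: 3.7
eef_pos: [0.5084, -0.1269, 0.0898]
tool_rot: [0.0, 0.971, 0.241, 0.002]
contact_force: [-0.5, 0.9, 7.2]
gripper_width: 0.217
grasp_force: 97.9
t 3.70 pos [ 0.5084 -0.1269  0.0898] yaw 27.84 tilt [0.18 0.04] F [-0.46  0.94  7.15] M [0.302 0.075 0.021] q7 -0.54 g 0.217 98
```

```bash
python3 -m jog '[{"x":0,"y":0,"z":-0.03,"ax":0,"ay":0,"az":0},{"x":0,"y":0,"z":-0.06,"ax":0,"ay":0,"az":0},{"x":0,"y":0,"z":-0.1,"ax":0,"ay":0,"az":0},{"x":0,"y":0,"z":-0.1,"ax":0,"ay":0,"az":0},{"x":0,"y":0,"z":-0.1,"ax":0,"ay":0,"az":0}]' >/dev/null
python3 - <<'E'
from h import *
import pickle
st();p=camera_params("side");im=read_camera("side");st()
pw=camera_params("wrist");w=read_camera("wrist");pickle.dump(pw,open("p3.pkl","wb"))
cv2.imwrite("pics/s4.png",im[:,:,::-1]);cv2.imwrite("pics/w4.png",w[:,:,::-1])
o=get_obs();c=proj(p,np.array(o["eef_pos"])+[0,0,-.03])[0];print(c)
x,y=int(c[0]),int(c[1]);a=im[max(y-70,0):y+70,x-60:x+60,::-1]
a=cv2.resize(a,None,fx=4,fy=4,interpolation=cv2.INTER_CUBIC)
b=w[150:420,150:430,::-1];b=cv2.resize(b,(300,290))
out=np.zeros((560,790,3),np.uint8);out[:a.shape[0],:a.shape[1]]=a[:560];out[:290,485:785]=b;cv2.imwrite("pics/c4.png",out)
plan([.5646,.2065,.19],29)
E
```

```text
t 4.20 pos [ 0.5072 -0.1268  0.1889] yaw 27.85 tilt [0.11 0.05] F [-0.34  0.09 -3.01] M [ 0.009 -0.024  0.032] q7 -0.67 g 0.218 99
t 4.25 pos [ 0.5064 -0.1266  0.1878] yaw 27.86 tilt [-0.03  0.05] F [-0.4   0.28 -3.17] M [-0.015 -0.021 -0.034] q7 -0.67 g 0.217 99
[288.93161814 222.75854492]
shift [ 0.2074 -0.2671 -0.0026] turn [-0.0015  0.0014 -0.0201] n=6.8
```

View pics/c4.png

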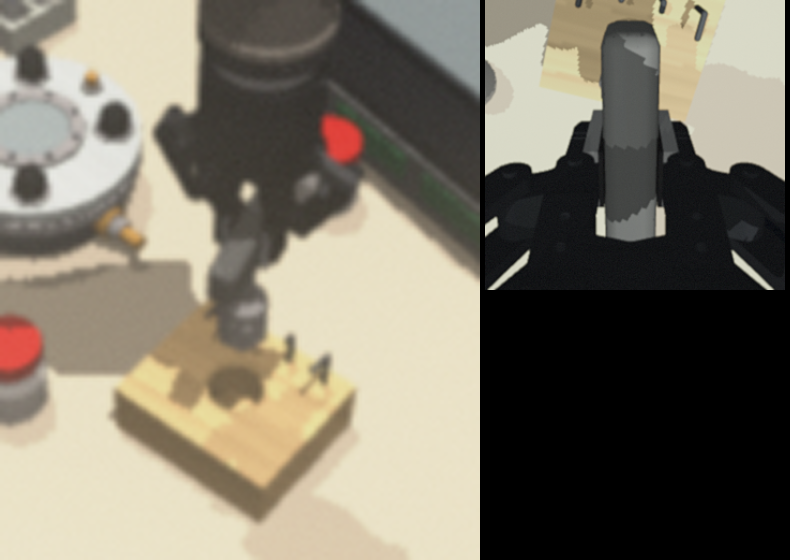

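```bash
python3 - <<'E'
from h import *
import pickle
p=pickle.load(open("p3.pkl","rb"));im=cv2.imread("pics/w4.png")
o=get_obs();T=rot(o["tool_rot"]);e=np.array(o["eef_pos"])
g=im[:,:,:].max(2).astype(int);
print(g[160:182,286]); r=180
for r in (185,200,220):print(r,g[r,250:322:2])
for uv in [(285,170),(285,172),(285,168)]: print(((cast(p,uv,e[2]+.032)[0]-e)@T).round(4))
E
```

```text
[160 160 158 156 156 159 153 142 121  78  53  52  51  52  55  54  53  52
  53  57  66  77]
185 [167 167 166 168 170  97  62  72  75  77  76  79  78  81  98 110 112 112
 113 111 113 111 111 113 111 113 107 104  97  86 108 215 217 217 216 216]
200 [156 155 156 159  97  69  82  83  85  89  89  91  93  91  91  91  89  90
  87  87  93 113 140 147 146 145 141 136 130 124 119  89 211 216 216 216]
220 [164 163 163 161  84  66  80  83  87  87  90  91  93  91  89  90  88  89
  88  89  90  89  87  89  87  86  83  82  77  75  83 100 206 207 207 207]
[ 0.0541  0.0005 -0.0321]
[ 0.0534  0.0005 -0.0321]
[ 0.0547  0.0005 -0.0321]
```

```bash
python3 -m jog '[{"x":0.03,"y":-0.038,"z":-0.003,"ax":0,"ay":0,"az":-0.02},{"x":0.06,"y":-0.076,"z":-0.003,"ax":0,"ay":0,"az":-0.02},{"x":0.09,"y":-0.115,"z":-0.003,"ax":0,"ay":0,"az":-0.02},{"x":0.12,"y":-0.153,"z":-0.003,"ax":0,"ay":0,"az":-0.02},{"x":0.15,"y":-0.191,"z":-0.003,"ax":0,"ay":0,"az":-0.02},{"x":0.18,"y":-0.23,"z":-0.003,"ax":0,"ay":0,"az":-0.02},{"x":0.2,"y":-0.26,"z":-0.003,"ax":0,"ay":0,"az":-0.02},{"x":0.207,"y":-0.267,"z":-0.003,"ax":0,"ay":0,"az":-0.02},{"x":0.207,"y":-0.267,"z":-0.003,"ax":0,"ay":0,"az":-0.02},{"x":0.207,"y":-0.267,"z":-0.003,"ax":0,"ay":0,"az":-0.02},{"x":0.207,"y":-0.267,"z":-0.003,"ax":0,"ay":0,"az":-0.02}]' >/dev/null
python3 - <<'E'
from h import *
st();st()
plan([.5643,.2068,.15],29)
E
```

```text
t 5.40 pos [0.5652 0.2029 0.1909] yaw 28.78 tilt [-0.05 -0.07] F [-0.17  0.36 -1.79] M [-0.031  0.019  0.008] q7 -1.22 g 0.217 98
t 5.40 pos [0.5652 0.2029 0.1909] yaw 28.78 tilt [-0.05 -0.07] F [-0.17  0.36 -1.79] M [-0.031  0.019  0.008] q7 -1.22 g 0.217 98
shift [ 0.0011 -0.0039  0.0409] turn [ 0.0006  0.0014 -0.0038] n=0.8
```

```bash
python3 -m jog '[{"x":0.001,"y":-0.0038,"z":0.015,"ax":0,"ay":0,"az":0},{"x":0.001,"y":-0.0038,"z":0.015,"ax":0,"ay":0,"az":0},{"x":0.001,"y":-0.0038,"z":0.015,"ax":0,"ay":0,"az":0},{"x":0.001,"y":-0.0038,"z":0.015,"ax":0,"ay":0,"az":0}]' >/dev/null
python3 - <<'E'
from h import *
st();read_camera("top");st()
plan([.5643,.2068,.15],29)
E
```

```text
t 5.80 pos [0.5645 0.2092 0.1763] yaw 28.96 tilt [-0.   -0.01] F [ 0.42 -0.67 -1.94] M [ 0.06   0.016 -0.02 ] q7 -1.21 g 0.218 99
t 5.85 pos [0.5646 0.2093 0.1765] yaw 28.96 tilt [0.02 0.01] F [ 0.02  0.16 -2.42] M [-0.025 -0.004 -0.028] q7 -1.21 g 0.219 99
shift [-0.0015  0.002   0.0265] turn [ 0.0001 -0.0003 -0.0006] n=0.5
```

```bash
python3 -m jog '[{"x":-0.0015,"y":0.002,"z":0.002,"ax":0,"ay":0,"az":0},{"x":-0.0015,"y":0.002,"z":0.006,"ax":0,"ay":0,"az":0},{"x":-0.0015,"y":0.002,"z":0.010,"ax":0,"ay":0,"az":0},{"x":-0.0015,"y":0.002,"z":0.014,"ax":0,"ay":0,"az":0},{"x":-0.0015,"y":0.002,"z":0.014,"ax":0,"ay":0,"az":0}]' >/dev/null
python3 - <<'E'
from h import *
st();plan([.5643,.2068,.145],29)
E
```

```text
t 6.35 pos [0.5637 0.2069 0.1615] yaw 28.99 tilt [-0.05 -0.04] F [ 0.37 -1.3  -2.24] M [ 0.031  0.016 -0.013] q7 -1.20 g 0.220 99
shift [0.0005 0.0003 0.0165] turn [ 0.0001  0.0011 -0.0002] n=0.3
```

Now down over the hexagon slowly, aiming 1–2 mm below the washer.

```bash
python3 -m jog '[{"x":0.0003,"y":0.0002,"z":0.004,"ax":0,"ay":0,"az":0},{"x":0.0003,"y":0.0002,"z":0.007,"ax":0,"ay":0,"az":0},{"x":0.0003,"y":0.0002,"z":0.010,"ax":0,"ay":0,"az":0},{"x":0.0003,"y":0.0002,"z":0.013,"ax":0,"ay":0,"az":0},{"x":0.0003,"y":0.0002,"z":0.016,"ax":0,"ay":0,"az":0},{"x":0.0003,"y":0.0002,"z":0.016,"ax":0,"ay":0,"az":0}]' >/dev/null
python3 - <<'E'
from h import *
st();read_camera("top");st()
E
```

```text
t 6.95 pos [0.5645 0.2069 0.1461] yaw 28.97 tilt [ 0.   -0.01] F [ 0.37 -0.02 -2.89] M [-0.14  -0.105 -0.014] q7 -1.19 g 0.221 98
t 7.00 pos [0.5645 0.2068 0.1462] yaw 28.98 tilt [-0.   -0.01] F [ 0.76  0.08 -2.52] M [-0.136 -0.146  0.   ] q7 -1.19 g 0.223 98
```

```bash
cat >> h.py <<'E'
def feel(n=5):
    M=[];Y=[]
    for i in range(n):
        o=get_obs();M.append(o["torque"]);T=rot(o["tool_rot"]);Y.append(np.degrees(np.arctan2(T[1,0],T[0,0])))
        if i<n-1: read_camera("top")
    M=np.array(M);print("t %.2f yaw %.2f"%(o["t"],Y[-1]),"M",M.mean(0).round(4),"+-",(M[:,2].std()/np.sqrt(n)).round(4),"pos",np.round(o["eef_pos"],4),"F",np.round(o["contact_force"],1),"g %.3f"%o["gripper_width"])
E
python3 -c "from h import *;feel(5)"
python3 -m jog '[{"x":0,"y":0,"z":0,"ax":0,"ay":0,"az":0.1},{"x":0,"y":0,"z":0,"ax":0,"ay":0,"az":0.2}]' >/dev/null; python3 -c "from h import *;feel(3)"
python3 -m jog '[{"x":0,"y":0,"z":0,"ax":0,"ay":0,"az":0.1},{"x":0,"y":0,"z":0,"ax":0,"ay":0,"az":0.1}]' >/dev/null; python3 -c "from h import *;feel(3)"
python3 -m jog '[{"x":0,"y":0,"z":0,"ax":0,"ay":0,"az":0.1},{"x":0,"y":0,"z":0,"ax":0,"ay":0,"az":0.1}]' >/dev/null; python3 -c "from h import *;feel(4)"
```

```text
t 7.20 yaw 28.98 M [-0.1799 -0.1617  0.0148] +- 0.0125 pos [0.5645 0.2069 0.1463] F [ 0.3  0.1 -2.8] g 0.219
t 7.50 yaw 17.46 M [-0.6108 -0.1668  0.0598] +- 0.0074 pos [0.5647 0.2063 0.1464] F [ 0.6 -2.2 -0.6] g 0.215
t 7.80 yaw 12.00 M [-1.0104 -0.2129  0.1309] +- 0.0161 pos [0.5646 0.2063 0.1464] F [-0.1 -3.3 -0.8] g 0.219
t 8.15 yaw 6.24 M [-1.2882 -0.1056  0.1701] +- 0.007 pos [0.5645 0.2063 0.1464] F [ 0.2 -4.5 -1.3] g 0.217
```

```bash
python3 -m jog '[{"x":0,"y":0,"z":0,"ax":0,"ay":0,"az":0.08},{"x":0,"y":0,"z":0,"ax":0,"ay":0,"az":0.08},{"x":0,"y":0,"z":0,"ax":0,"ay":0,"az":0.08}]' >/dev/null; python3 -c "from h import *;feel(8)"
```

```text
t 8.80 yaw 1.60 M [-1.5462 -0.0714  0.1882] +- 0.0061 pos [0.5645 0.2064 0.1463] F [ 0.4 -4.7 -0.2] g 0.222
```

```bash
python3 -m jog '[{"x":0,"y":0,"z":0,"ax":0,"ay":0,"az":0.045},{"x":0,"y":0,"z":0,"ax":0,"ay":0,"az":0.045}]' >/dev/null; python3 -c "from h import *;feel(4)"
python3 -m jog '[{"x":0,"y":0,"z":0,"ax":0,"ay":0,"az":-0.12},{"x":0,"y":0,"z":0,"ax":0,"ay":0,"az":-0.24},{"x":0,"y":0,"z":0,"ax":0,"ay":0,"az":-0.3},{"x":0,"y":0,"z":0,"ax":0,"ay":0,"az":-0.3},{"x":0,"y":0,"z":-0.01,"ax":0,"ay":0,"az":-0.3},{"x":0,"y":0,"z":-0.03,"ax":0,"ay":0,"az":-0.3},{"x":0,"y":0,"z":-0.042,"ax":0,"ay":0,"az":-0.3},{"x":0,"y":0,"z":-0.042,"ax":0,"ay":0,"az":-0.3}]' >/dev/null;
python3 - <<'E'
from h import *
st();plan([.4901,.0999,.185],9.7)
E
```

```text
t 9.15 yaw -0.98 M [-1.5499 -0.0298  0.1986] +- 0.0065 pos [0.5644 0.2063 0.1463] F [ 0.2 -5.2 -0.2] g 0.224
t 9.95 pos [0.5654 0.2085 0.1905] yaw 16.12 tilt [0.17 0.18] F [-0.41  0.44 -3.4 ] M [-0.015 -0.09  -0.012] q7 -1.41 g 0.219 99
shift [-0.1026  0.0834  0.0049] turn [-0.0024 -0.0035  0.112 ] n=2.6
```

```bash
python3 -m jog '[{"x":-0.034,"y":0.028,"z":0,"ax":0,"ay":0,"az":0.05},{"x":-0.068,"y":0.056,"z":0.002,"ax":0,"ay":0,"az":0.112},{"x":-0.1026,"y":0.0834,"z":0.01,"ax":0,"ay":0,"az":0.112},{"x":-0.1026,"y":0.0834,"z":0.015,"ax":0,"ay":0,"az":0.112},{"x":-0.1026,"y":0.0834,"z":0.015,"ax":0,"ay":0,"az":0.112},{"x":-0.1026,"y":0.0834,"z":0.015,"ax":0,"ay":0,"az":0.112},{"x":-0.1026,"y":0.0834,"z":0.015,"ax":0,"ay":0,"az":0.112}]' >/dev/null;
python3 - <<'E'
from h import *
st();plan([.4901,.0999,.145],9.7)
E
```

```text
t 10.65 pos [0.4898 0.0997 0.1735] yaw 9.77 tilt [0.05 0.01] F [-0.72 -0.13 -2.34] M [-0.019 -0.019  0.055] q7 -1.41 g 0.220 98
shift [ 0.0003 -0.0002  0.0285] turn [ 0.     -0.0008  0.0013] n=0.6
```

```bash
python3 -m jog '[{"x":0,"y":0,"z":0.008,"ax":0,"ay":0,"az":0},{"x":0,"y":0,"z":0.013,"ax":0,"ay":0,"az":0},{"x":0,"y":0,"z":0.017,"ax":0,"ay":0,"az":0},{"x":0,"y":0,"z":0.021,"ax":0,"ay":0,"az":0},{"x":0,"y":0,"z":0.025,"ax":0,"ay":0,"az":0},{"x":0,"y":0,"z":0.028,"ax":0,"ay":0,"az":0},{"x":0,"y":0,"z":0.028,"ax":0,"ay":0,"az":0}]' >/dev/null; python3 -c "from h import *;feel(2)"
python3 -m jog '[{"x":0,"y":0,"z":0,"ax":0,"ay":0,"az":0.1},{"x":0,"y":0,"z":0,"ax":0,"ay":0,"az":0.2},{"x":0,"y":0,"z":0,"ax":0,"ay":0,"az":0.2}]' >/dev/null; python3 -c "from h import *;feel(3)"
python3 -m jog '[{"x":0,"y":0,"z":0,"ax":0,"ay":0,"az":0.1},{"x":0,"y":0,"z":0,"ax":0,"ay":0,"az":0.15},{"x":0,"y":0,"z":0,"ax":0,"ay":0,"az":0.15}]' >/dev/null; python3 -c "from h import *;feel(5)"
```

```text
t 11.40 yaw 9.67 M [ 0.5036 -0.0183  0.0092] +- 0.0018 pos [0.4898 0.0987 0.1459] F [-0.7  1.4  4.2] g 0.219
t 11.80 yaw -1.71 M [0.8019 0.1878 0.0593] +- 0.0164 pos [0.4896 0.0992 0.1459] F [-1.   2.6  5.2] g 0.219
t 12.30 yaw -10.29 M [0.7586 0.2304 0.0918] +- 0.0128 pos [0.4895 0.0992 0.1459] F [0.2 2.7 5.7] g 0.219
```

```bash
python3 -m jog '[{"x":0,"y":0,"z":-0.001,"ax":0,"ay":0,"az":0.1},{"x":0,"y":0,"z":-0.001,"ax":0,"ay":0,"az":0.15},{"x":0,"y":0,"z":-0.001,"ax":0,"ay":0,"az":0.15}]' >/dev/null; python3 -c "from h import *;feel(5)"
```

```text
t 12.80 yaw -18.88 M [ 1.1607 -0.3541  0.0968] +- 0.0147 pos [0.4891 0.099  0.1463] F [ 1.3  4.3 -3.6] g 0.217
```

```bash
python3 -m jog '[{"x":0,"y":0,"z":0,"ax":0,"ay":0,"az":0.1},{"x":0,"y":0,"z":0,"ax":0,"ay":0,"az":0.2},{"x":0,"y":0,"z":0,"ax":0,"ay":0,"az":0.2},{"x":0,"y":0,"z":0,"ax":0,"ay":0,"az":0.2}]' >/dev/null; python3 -c "from h import *;feel(8)"
```

```text
t 13.55 yaw -30.20 M [ 1.4578 -0.3998  0.1715] +- 0.0125 pos [0.489  0.099  0.1463] F [ 1.7  5.5 -2.8] g 0.220
```

```bash
python3 -m jog '[{"x":0,"y":0,"z":0,"ax":0,"ay":0,"az":0.1},{"x":0,"y":0,"z":0,"ax":0,"ay":0,"az":0.12},{"x":0,"y":0,"z":0,"ax":0,"ay":0,"az":0.12},{"x":0,"y":0,"z":0,"ax":0,"ay":0,"az":0.12}]' >/dev/null; python3 -c "from h import *;feel(10)"
```

```text
t 14.40 yaw -37.04 M [ 1.521  -0.3338  0.2021] +- 0.0086 pos [0.4889 0.0989 0.1463] F [ 0.8  5.6 -2.4] g 0.220
```

```bash
python3 -m jog '[{"x":0,"y":0,"z":0,"ax":0,"ay":0,"az":-0.12},{"x":0,"y":0,"z":0,"ax":0,"ay":0,"az":-0.24},{"x":0,"y":0,"z":0,"ax":0,"ay":0,"az":-0.3},{"x":0,"y":0,"z":0,"ax":0,"ay":0,"az":-0.3},{"x":0,"y":0,"z":-0.01,"ax":0,"ay":0,"az":-0.3},{"x":0,"y":0,"z":-0.03,"ax":0,"ay":0,"az":-0.3},{"x":0,"y":0,"z":-0.042,"ax":0,"ay":0,"az":-0.3},{"x":0,"y":0,"z":-0.042,"ax":0,"ay":0,"az":-0.3}]' >/dev/null;
python3 - <<'E'
from h import *
st();plan([.4741,.1906,.185],-3.2)
E
```

```text
t 15.20 pos [0.4897 0.0976 0.1896] yaw -20.17 tilt [0.11 0.02] F [-0.06 -0.54 -3.46] M [ 0.029 -0.015  0.006] q7 -1.86 g 0.214 99
shift [-0.0467 -0.0819  0.0046] turn [-0.0007 -0.0019 -0.2962] n=2.0
```

```bash
python3 -m jog '[{"x":-0.02,"y":-0.036,"z":0,"ax":0,"ay":0,"az":-0.14},{"x":-0.04,"y":-0.072,"z":0.002,"ax":0,"ay":0,"az":-0.28},{"x":-0.0467,"y":-0.082,"z":0.01,"ax":0,"ay":0,"az":-0.296},{"x":-0.0467,"y":-0.082,"z":0.014,"ax":0,"ay":0,"az":-0.296},{"x":-0.0467,"y":-0.082,"z":0.014,"ax":0,"ay":0,"az":-0.296},{"x":-0.0467,"y":-0.082,"z":0.014,"ax":0,"ay":0,"az":-0.296},{"x":-0.0467,"y":-0.082,"z":0.014,"ax":0,"ay":0,"az":-0.296}]' >/dev/null;
python3 - <<'E'
from h import *
st();plan([.4741,.1906,.145],-3.2)
E
```

```text
t 15.90 pos [0.4738 0.1899 0.1744] yaw -3.34 tilt [ 0.01 -0.02] F [-0.32 -0.76 -2.82] M [0.03  0.003 0.023] q7 -1.77 g 0.217 99
shift [ 0.0003 -0.0007  0.0294] turn [ 0.0003 -0.0003 -0.0024] n=0.6
```

```bash
python3 -m jog '[{"x":0.0003,"y":-0.0005,"z":0.008,"ax":0,"ay":0,"az":0},{"x":0.0003,"y":-0.0005,"z":0.013,"ax":0,"ay":0,"az":0},{"x":0.0003,"y":-0.0005,"z":0.017,"ax":0,"ay":0,"az":0},{"x":0.0003,"y":-0.0005,"z":0.021,"ax":0,"ay":0,"az":0},{"x":0.0003,"y":-0.0005,"z":0.025,"ax":0,"ay":0,"az":0},{"x":0.0003,"y":-0.0005,"z":0.0275,"ax":0,"ay":0,"az":0},{"x":0.0003,"y":-0.0005,"z":0.0275,"ax":0,"ay":0,"az":0}]' >/dev/null; python3 -c "from h import *;feel(2)"
python3 -m jog '[{"x":0,"y":0,"z":0,"ax":0,"ay":0,"az":0.1},{"x":0,"y":0,"z":0,"ax":0,"ay":0,"az":0.2},{"x":0,"y":0,"z":0,"ax":0,"ay":0,"az":0.3},{"x":0,"y":0,"z":0,"ax":0,"ay":0,"az":0.35},{"x":0,"y":0,"z":0,"ax":0,"ay":0,"az":0.35}]' >/dev/null; python3 -c "from h import *;feel(5)"
```

```text
t 16.65 yaw -3.19 M [-1.1191 -0.4258 -0.0271] +- 0.0012 pos [0.4737 0.1913 0.1466] F [ 1.8 -4.2 -4.4] g 0.217
t 17.35 yaw -23.23 M [-1.7252 -0.0568  0.0647] +- 0.0114 pos [0.4734 0.1907 0.1467] F [ 0.4 -6.3 -1.5] g 0.219
```

```bash
python3 -m jog '[{"x":0,"y":0,"z":0,"ax":0,"ay":0,"az":0.1},{"x":0,"y":0,"z":0,"ax":0,"ay":0,"az":0.2},{"x":0,"y":0,"z":0,"ax":0,"ay":0,"az":0.25},{"x":0,"y":0,"z":0,"ax":0,"ay":0,"az":0.25}]' >/dev/null; python3 -c "from h import *;feel(6)"
```

```text
t 18.00 yaw -37.54 M [-1.7008  0.1148  0.1454] +- 0.0099 pos [0.4732 0.1908 0.1467] F [ 0.2 -6.1 -1.3] g 0.219
```

```bash
python3 -m jog '[{"x":0,"y":0,"z":0,"ax":0,"ay":0,"az":0.1},{"x":0,"y":0,"z":0,"ax":0,"ay":0,"az":0.19},{"x":0,"y":0,"z":0,"ax":0,"ay":0,"az":0.19},{"x":0,"y":0,"z":0,"ax":0,"ay":0,"az":0.19}]' >/dev/null; python3 -c "from h import *;feel(10)"
```

```text
t 18.85 yaw -48.40 M [-1.6753  0.2138  0.2023] +- 0.0084 pos [0.473  0.1909 0.1467] F [-1.  -5.8 -1.5] g 0.219
```

```bash
python3 -m jog '[{"x":0,"y":0,"z":0,"ax":0,"ay":0,"az":-0.12},{"x":0,"y":0,"z":0,"ax":0,"ay":0,"az":-0.24},{"x":0,"y":0,"z":0,"ax":0,"ay":0,"az":-0.3},{"x":0,"y":0,"z":0,"ax":0,"ay":0,"az":-0.3},{"x":0,"y":0,"z":-0.01,"ax":0,"ay":0,"az":-0.3},{"x":0,"y":0,"z":-0.03,"ax":0,"ay":0,"az":-0.3},{"x":0,"y":0,"z":-0.042,"ax":0,"ay":0,"az":-0.3},{"x":0,"y":0,"z":-0.042,"ax":0,"ay":0,"az":-0.3}]' >/dev/null;
python3 - <<'E'
from h import *
st();plan([.5803,.1158,.185],14)
E
```

```text
t 19.65 pos [0.475  0.1935 0.1908] yaw -31.22 tilt [0.18 0.19] F [ 0.28 -0.46 -2.42] M [-0.028 -0.009 -0.024] q7 -2.19 g 0.219 99
shift [0.1304 0.0119 0.0058] turn [-0.0039 -0.0026 -0.7893] n=5.3
```

```bash
python3 -m jog '[{"x":0.03,"y":0.003,"z":0,"ax":0,"ay":0,"az":-0.14},{"x":0.07,"y":0.006,"z":0,"ax":0,"ay":0,"az":-0.28},{"x":0.11,"y":0.009,"z":0.002,"ax":0,"ay":0,"az":-0.42},{"x":0.13,"y":0.011,"z":0.008,"ax":0,"ay":0,"az":-0.56},{"x":0.1304,"y":0.0119,"z":0.014,"ax":0,"ay":0,"az":-0.7},{"x":0.1304,"y":0.0119,"z":0.014,"ax":0,"ay":0,"az":-0.789},{"x":0.1304,"y":0.0119,"z":0.014,"ax":0,"ay":0,"az":-0.789},{"x":0.1304,"y":0.0119,"z":0.014,"ax":0,"ay":0,"az":-0.789},{"x":0.1304,"y":0.0119,"z":0.014,"ax":0,"ay":0,"az":-0.789}]' >/dev/null;
python3 - <<'E'
from h import *
st();plan([.5804,.1158,.1463],14)
E
```

```text
t 20.55 pos [0.5789 0.1146 0.1747] yaw 13.89 tilt [-0.    0.01] F [-0.51  0.77 -2.9 ] M [ 0.01  -0.055  0.058] q7 -1.28 g 0.221 99
shift [ 0.0018 -0.0008  0.0284] turn [-0.0002  0.     -0.0019] n=0.6
```

```bash
python3 -m jog '[{"x":0.0015,"y":-0.0008,"z":0.006,"ax":0,"ay":0,"az":0},{"x":0.0015,"y":-0.0008,"z":0.013,"ax":0,"ay":0,"az":0},{"x":0.0015,"y":-0.0008,"z":0.017,"ax":0,"ay":0,"az":0},{"x":0.0015,"y":-0.0008,"z":0.021,"ax":0,"ay":0,"az":0},{"x":0.0015,"y":-0.0008,"z":0.025,"ax":0,"ay":0,"az":0},{"x":0.0015,"y":-0.0008,"z":0.0275,"ax":0,"ay":0,"az":0},{"x":0.0015,"y":-0.0008,"z":0.0275,"ax":0,"ay":0,"az":0}]' >/dev/null; python3 -c "from h import *;feel(2)"
python3 -m jog '[{"x":0,"y":0,"z":0,"ax":0,"ay":0,"az":0.1},{"x":0,"y":0,"z":0,"ax":0,"ay":0,"az":0.2},{"x":0,"y":0,"z":0,"ax":0,"ay":0,"az":0.3},{"x":0,"y":0,"z":0,"ax":0,"ay":0,"az":0.35},{"x":0,"y":0,"z":0,"ax":0,"ay":0,"az":0.35}]' >/dev/null; python3 -c "from h import *;feel(5)"
```

```text
t 21.30 yaw 13.96 M [ 0.0161  0.0085 -0.0332] +- 0.0006 pos [0.5802 0.1152 0.1472] F [ 0.4 -0.  -2.7] g 0.220
t 22.00 yaw -6.02 M [-0.1244  0.3064  0.1148] +- 0.0156 pos [0.5802 0.1153 0.1475] F [-0.9 -0.7  0.8] g 0.220
```

```bash
python3 -m jog '[{"x":0,"y":0,"z":0,"ax":0,"ay":0,"az":0.1},{"x":0,"y":0,"z":0,"ax":0,"ay":0,"az":0.2},{"x":0,"y":0,"z":0,"ax":0,"ay":0,"az":0.2},{"x":0,"y":0,"z":0,"ax":0,"ay":0,"az":0.2}]' >/dev/null; python3 -c "from h import *;feel(8)"
```

```text
t 22.75 yaw -17.52 M [-0.122   0.6455  0.1499] +- 0.011 pos [0.5802 0.1152 0.1474] F [-2.8 -0.6  1.6] g 0.219
```

```bash
python3 -m jog '[{"x":0,"y":0,"z":-0.0008,"ax":0,"ay":0,"az":0.1},{"x":0,"y":0,"z":-0.0008,"ax":0,"ay":0,"az":0.14},{"x":0,"y":0,"z":-0.0008,"ax":0,"ay":0,"az":0.14},{"x":0,"y":0,"z":-0.0008,"ax":0,"ay":0,"az":0.14}]' >/dev/null; python3 -c "from h import *;feel(10)"
```

```text
t 23.60 yaw -25.56 M [-0.1457  0.2413  0.1894] +- 0.0101 pos [0.5799 0.1153 0.1477] F [-0.8 -0.1 -8.5] g 0.216
```

```bash
python3 -m jog '[{"x":0,"y":0,"z":0,"ax":0,"ay":0,"az":0.03},{"x":0,"y":0,"z":0,"ax":0,"ay":0,"az":0.03}]' >/dev/null; python3 -c "from h import *;feel(8)"
python3 -m jog '[{"x":0,"y":0,"z":0,"ax":0,"ay":0,"az":-0.12},{"x":0,"y":0,"z":0,"ax":0,"ay":0,"az":-0.24},{"x":0,"y":0,"z":0,"ax":0,"ay":0,"az":-0.3},{"x":0,"y":0,"z":0,"ax":0,"ay":0,"az":-0.3},{"x":0,"y":0,"z":-0.01,"ax":0,"ay":0,"az":-0.3},{"x":0,"y":0,"z":-0.03,"ax":0,"ay":0,"az":-0.3},{"x":0,"y":0,"z":-0.042,"ax":0,"ay":0,"az":-0.3},{"x":0,"y":0,"z":-0.042,"ax":0,"ay":0,"az":-0.3}]' >/dev/null;
python3 - <<'E'
from h import *
st();plan([.5645,.2064,.186],17)
E
```

```text
t 24.15 yaw -27.28 M [-0.1676  0.4448  0.224 ] +- 0.0092 pos [0.5799 0.1152 0.1479] F [ -1.8  -0.4 -10. ] g 0.218
t 24.95 pos [0.5825 0.1154 0.1928] yaw -10.15 tilt [0.32 0.08] F [ 0.71  0.42 -1.51] M [-0.038 -0.066  0.002] q7 -1.64 g 0.217 99
shift [-0.0338 -0.0864  0.0069] turn [-0.0012 -0.0057 -0.4739] n=3.2
```

```bash
python3 -m jog '[{"x":-0.011,"y":-0.028,"z":0,"ax":0,"ay":0,"az":-0.14},{"x":-0.022,"y":-0.057,"z":0.002,"ax":0,"ay":0,"az":-0.28},{"x":-0.0335,"y":-0.086,"z":0.009,"ax":0,"ay":0,"az":-0.42},{"x":-0.0338,"y":-0.0864,"z":0.015,"ax":0,"ay":0,"az":-0.462},{"x":-0.0338,"y":-0.0864,"z":0.015,"ax":0,"ay":0,"az":-0.462},{"x":-0.0338,"y":-0.0864,"z":0.015,"ax":0,"ay":0,"az":-0.462},{"x":-0.0338,"y":-0.0864,"z":0.015,"ax":0,"ay":0,"az":-0.462},{"x":-0.0338,"y":-0.0864,"z":0.015,"ax":0,"ay":0,"az":-0.462}]' >/dev/null;
python3 - <<'E'
from h import *
st();plan([.5645,.2064,.147],16.3)
E
```

```text
t 25.75 pos [0.5626 0.2053 0.1754] yaw 16.24 tilt [ 0.04 -0.  ] F [ 0.45 -0.15 -2.97] M [ 0.107  0.03  -0.026] q7 -1.39 g 0.217 99
shift [ 0.0021 -0.0005  0.0284] turn [ 0.0002 -0.0006 -0.001 ] n=0.6
```

```bash
python3 -m jog '[{"x":0.002,"y":-0.0005,"z":0.006,"ax":0,"ay":0,"az":0},{"x":0.002,"y":-0.0005,"z":0.013,"ax":0,"ay":0,"az":0},{"x":0.002,"y":-0.0005,"z":0.017,"ax":0,"ay":0,"az":0},{"x":0.002,"y":-0.0005,"z":0.021,"ax":0,"ay":0,"az":0},{"x":0.002,"y":-0.0005,"z":0.025,"ax":0,"ay":0,"az":0},{"x":0.002,"y":-0.0005,"z":0.0275,"ax":0,"ay":0,"az":0},{"x":0.002,"y":-0.0005,"z":0.0275,"ax":0,"ay":0,"az":0}]' >/dev/null; python3 -c "from h import *;feel(2)"
python3 -m jog '[{"x":0,"y":0,"z":0,"ax":0,"ay":0,"az":0.1},{"x":0,"y":0,"z":0,"ax":0,"ay":0,"az":0.2},{"x":0,"y":0,"z":0,"ax":0,"ay":0,"az":0.3},{"x":0,"y":0,"z":0,"ax":0,"ay":0,"az":0.3}]' >/dev/null; python3 -c "from h import *;feel(3)"
```

```text
t 26.50 yaw 16.35 M [-0.6621 -0.6673  0.019 ] +- 0.0093 pos [0.5641 0.2068 0.1474] F [ 2.6 -3.  -3.6] g 0.217
t 27.00 yaw -0.68 M [-1.4073 -0.5095  0.1697] +- 0.0071 pos [0.5641 0.2064 0.1478] F [ 2.2 -4.8 -0.9] g 0.222
```

```bash
python3 -m jog '[{"x":0,"y":0,"z":0,"ax":0,"ay":0,"az":0.1},{"x":0,"y":0,"z":0,"ax":0,"ay":0,"az":0.2},{"x":0,"y":0,"z":0,"ax":0,"ay":0,"az":0.27},{"x":0,"y":0,"z":0,"ax":0,"ay":0,"az":0.27}]' >/dev/null; python3 -c "from h import *;feel(10)"
```

```text
t 27.85 yaw -16.14 M [-1.5005 -0.3464  0.2456] +- 0.0076 pos [0.5639 0.2064 0.1477] F [ 1.6 -3.9 -0.8] g 0.220
```

```bash
python3 -m jog '[{"x":0,"y":0,"z":0,"ax":0,"ay":0,"az":0.1},{"x":0,"y":0,"z":0,"ax":0,"ay":0,"az":0.15},{"x":0,"y":0,"z":0,"ax":0,"ay":0,"az":0.15},{"x":0,"y":0,"z":0,"ax":0,"ay":0,"az":0.15}]' >/dev/null; python3 -c "from h import *;feel(14)"
```

```text
t 28.90 yaw -24.72 M [-1.5187 -0.2429  0.3077] +- 0.0055 pos [0.5638 0.2064 0.1477] F [ 1.5 -4.6  0.3] g 0.219
```

```bash
python3 -m jog '[{"x":0,"y":0,"z":0,"ax":0,"ay":0,"az":-0.13},{"x":0,"y":0,"z":0,"ax":0,"ay":0,"az":-0.26},{"x":0,"y":0,"z":0,"ax":0,"ay":0,"az":-0.38},{"x":0,"y":0,"z":0,"ax":0,"ay":0,"az":-0.38},{"x":0,"y":0,"z":-0.01,"ax":0,"ay":0,"az":-0.38},{"x":0,"y":0,"z":-0.03,"ax":0,"ay":0,"az":-0.38},{"x":0,"y":0,"z":-0.042,"ax":0,"ay":0,"az":-0.38},{"x":0,"y":0,"z":-0.042,"ax":0,"ay":0,"az":-0.38},{"x":0,"y":0,"z":-0.042,"ax":0,"ay":0,"az":-0.38}]' >/dev/null;
python3 - <<'E'
from h import *
st();plan([.4894,.0993,.186],-20)
E
```

```text
t 29.80 pos [0.5634 0.2082 0.1893] yaw -3.09 tilt [-0.04  0.06] F [-0.2  -0.85 -3.42] M [-0.002  0.035 -0.008] q7 -1.69 g 0.221 99
shift [-0.068   0.1127  0.0032] turn [-0.0009  0.0009  0.2952] n=2.6
```

```bash
python3 -m jog '[{"x":-0.023,"y":0.038,"z":0,"ax":0,"ay":0,"az":0.1},{"x":-0.046,"y":0.076,"z":0.002,"ax":0,"ay":0,"az":0.2},{"x":-0.068,"y":0.1127,"z":0.008,"ax":0,"ay":0,"az":0.295},{"x":-0.068,"y":0.1127,"z":0.013,"ax":0,"ay":0,"az":0.295},{"x":-0.068,"y":0.1127,"z":0.013,"ax":0,"ay":0,"az":0.295},{"x":-0.068,"y":0.1127,"z":0.013,"ax":0,"ay":0,"az":0.295},{"x":-0.068,"y":0.1127,"z":0.013,"ax":0,"ay":0,"az":0.295},{"x":-0.068,"y":0.1127,"z":0.013,"ax":0,"ay":0,"az":0.295}]' >/dev/null;
python3 - <<'E'
from h import *
st();plan([.4894,.0993,.147],-20)
E
```

```text
t 30.60 pos [0.4905 0.0993 0.1767] yaw -19.92 tilt [ 0.03 -0.01] F [-0.27 -0.44 -2.2 ] M [ 0.027  0.028 -0.008] q7 -1.83 g 0.216 99
shift [-0.0011  0.0003  0.0297] turn [ 0.0001 -0.0005  0.0014] n=0.6
```

```bash
python3 -m jog '[{"x":-0.001,"y":0.0003,"z":0.006,"ax":0,"ay":0,"az":0},{"x":-0.001,"y":0.0003,"z":0.013,"ax":0,"ay":0,"az":0},{"x":-0.001,"y":0.0003,"z":0.017,"ax":0,"ay":0,"az":0},{"x":-0.001,"y":0.0003,"z":0.021,"ax":0,"ay":0,"az":0},{"x":-0.001,"y":0.0003,"z":0.025,"ax":0,"ay":0,"az":0},{"x":-0.001,"y":0.0003,"z":0.029,"ax":0,"ay":0,"az":0},{"x":-0.001,"y":0.0003,"z":0.029,"ax":0,"ay":0,"az":0}]' >/dev/null; python3 -c "from h import *;feel(2)"
python3 -m jog '[{"x":0,"y":0,"z":0,"ax":0,"ay":0,"az":0.1},{"x":0,"y":0,"z":0,"ax":0,"ay":0,"az":0.2},{"x":0,"y":0,"z":0,"ax":0,"ay":0,"az":0.3},{"x":0,"y":0,"z":0,"ax":0,"ay":0,"az":0.4},{"x":0,"y":0,"z":0,"ax":0,"ay":0,"az":0.5},{"x":0,"y":0,"z":0,"ax":0,"ay":0,"az":0.55},{"x":0,"y":0,"z":0,"ax":0,"ay":0,"az":0.55}]' >/dev/null; python3 -c "from h import *;feel(8)"
```

```text
t 31.35 yaw -20.00 M [ 0.451  -0.1909 -0.0033] +- 0.0169 pos [0.489  0.0987 0.1474] F [-0.2  1.9 -2.8] g 0.218
t 32.40 yaw -51.48 M [1.0855 0.2041 0.238 ] +- 0.0096 pos [0.4889 0.099  0.1477] F [-1.   4.   1.3] g 0.219
```

```bash
python3 -m jog '[{"x":0,"y":0,"z":-0.0003,"ax":0,"ay":0,"az":0.1},{"x":0,"y":0,"z":-0.0003,"ax":0,"ay":0,"az":0.14},{"x":0,"y":0,"z":-0.0003,"ax":0,"ay":0,"az":0.14},{"x":0,"y":0,"z":-0.0003,"ax":0,"ay":0,"az":0.14}]' >/dev/null; python3 -c "from h import *;feel(14)"
```

```text
t 33.45 yaw -59.43 M [1.4907 0.1259 0.2956] +- 0.0066 pos [0.4887 0.099  0.1478] F [-0.2  4.9 -1.6] g 0.215
```

```bash
python3 -m jog '[{"x":0,"y":0,"z":0,"ax":0,"ay":0,"az":-0.13},{"x":0,"y":0,"z":0,"ax":0,"ay":0,"az":-0.26},{"x":0,"y":0,"z":0,"ax":0,"ay":0,"az":-0.38},{"x":0,"y":0,"z":0,"ax":0,"ay":0,"az":-0.38},{"x":0,"y":0,"z":-0.01,"ax":0,"ay":0,"az":-0.38},{"x":0,"y":0,"z":-0.03,"ax":0,"ay":0,"az":-0.38},{"x":0,"y":0,"z":-0.042,"ax":0,"ay":0,"az":-0.38},{"x":0,"y":0,"z":-0.042,"ax":0,"ay":0,"az":-0.38},{"x":0,"y":0,"z":-0.042,"ax":0,"ay":0,"az":-0.38}]' >/dev/null;
python3 - <<'E'
from h import *
st();plan([.4737,.1905,.186],28.8)
E
```

```text
t 34.35 pos [0.4886 0.0983 0.1898] yaw -37.81 tilt [ 0.   -0.01] F [-0.09 -0.13 -2.95] M [0.011 0.003 0.001] q7 -2.10 g 0.219 99
shift [-0.0684 -0.0637  0.0038] turn [ 2.0000e-04 -0.0000e+00 -1.1626e+00] n=7.8
```

```bash
python3 -m jog '[{"x":-0.01,"y":-0.01,"z":0,"ax":0,"ay":0,"az":-0.145},{"x":-0.024,"y":-0.022,"z":0,"ax":0,"ay":0,"az":-0.29},{"x":-0.038,"y":-0.035,"z":0,"ax":0,"ay":0,"az":-0.435},{"x":-0.052,"y":-0.048,"z":0,"ax":0,"ay":0,"az":-0.58},{"x":-0.064,"y":-0.06,"z":0.003,"ax":0,"ay":0,"az":-0.725},{"x":-0.0684,"y":-0.0637,"z":0.008,"ax":0,"ay":0,"az":-0.87},{"x":-0.0684,"y":-0.0637,"z":0.013,"ax":0,"ay":0,"az":-1.015},{"x":-0.0684,"y":-0.0637,"z":0.013,"ax":0,"ay":0,"az":-1.162},{"x":-0.0684,"y":-0.0637,"z":0.013,"ax":0,"ay":0,"az":-1.162},{"x":-0.0684,"y":-0.0637,"z":0.013,"ax":0,"ay":0,"az":-1.162},{"x":-0.0684,"y":-0.0637,"z":0.013,"ax":0,"ay":0,"az":-1.162}]' >/dev/null;
python3 - <<'E'
from h import *
st();plan([.4738,.1906,.147],28.8)
E
```

```text
t 35.45 pos [0.4737 0.1905 0.1766] yaw 28.62 tilt [-0.02 -0.02] F [ 0.81 -0.19 -2.36] M [-0.006  0.01  -0.027] q7 -1.28 g 0.220 99
shift [ 0.0001 -0.0001  0.0296] turn [ 0.0002  0.0005 -0.0032] n=0.6
```

```bash
python3 -m jog '[{"x":0,"y":0,"z":0.006,"ax":0,"ay":0,"az":0},{"x":0,"y":0,"z":0.013,"ax":0,"ay":0,"az":0},{"x":0,"y":0,"z":0.017,"ax":0,"ay":0,"az":0},{"x":0,"y":0,"z":0.021,"ax":0,"ay":0,"az":0},{"x":0,"y":0,"z":0.025,"ax":0,"ay":0,"az":0},{"x":0,"y":0,"z":0.029,"ax":0,"ay":0,"az":0},{"x":0,"y":0,"z":0.029,"ax":0,"ay":0,"az":0}]' >/dev/null; python3 -c "from h import *;feel(2)"
python3 -m jog '[{"x":0,"y":0,"z":0,"ax":0,"ay":0,"az":0.1},{"x":0,"y":0,"z":0,"ax":0,"ay":0,"az":0.2},{"x":0,"y":0,"z":0,"ax":0,"ay":0,"az":0.3},{"x":0,"y":0,"z":0,"ax":0,"ay":0,"az":0.4},{"x":0,"y":0,"z":0,"ax":0,"ay":0,"az":0.5},{"x":0,"y":0,"z":0,"ax":0,"ay":0,"az":0.55},{"x":0,"y":0,"z":0,"ax":0,"ay":0,"az":0.55}]' >/dev/null; python3 -c "from h import *;feel(8)"
```

```text
t 36.20 yaw 28.79 M [-0.0758 -0.1169  0.0247] +- 0.009 pos [0.4738 0.1906 0.1477] F [ 0.9 -0.5 -2.1] g 0.219
t 37.25 yaw -2.69 M [-0.9635  0.1095  0.2526] +- 0.0088 pos [0.4739 0.1904 0.148 ] F [ 0.  -2.9  2.2] g 0.219
```

```bash
python3 -m jog '[{"x":0,"y":0,"z":-0.0006,"ax":0,"ay":0,"az":0.1},{"x":0,"y":0,"z":-0.0006,"ax":0,"ay":0,"az":0.14},{"x":0,"y":0,"z":-0.0006,"ax":0,"ay":0,"az":0.14},{"x":0,"y":0,"z":-0.0006,"ax":0,"ay":0,"az":0.14}]' >/dev/null; python3 -c "from h import *;feel(14)"
```

```text
t 38.30 yaw -10.73 M [-1.3271 -0.2031  0.291 ] +- 0.0059 pos [0.4735 0.1905 0.1483] F [ 1.5 -5.9 -7.9] g 0.221
```

```bash
python3 -m jog '[{"x":0,"y":0,"z":0,"ax":0,"ay":0,"az":-0.13},{"x":0,"y":0,"z":0,"ax":0,"ay":0,"az":-0.26},{"x":0,"y":0,"z":0,"ax":0,"ay":0,"az":-0.38},{"x":0,"y":0,"z":0,"ax":0,"ay":0,"az":-0.38},{"x":0,"y":0,"z":-0.01,"ax":0,"ay":0,"az":-0.38},{"x":0,"y":0,"z":-0.03,"ax":0,"ay":0,"az":-0.38},{"x":0,"y":0,"z":-0.042,"ax":0,"ay":0,"az":-0.38},{"x":0,"y":0,"z":-0.042,"ax":0,"ay":0,"az":-0.38},{"x":0,"y":0,"z":-0.042,"ax":0,"ay":0,"az":-0.38}]' >/dev/null;
python3 - <<'E'
from h import *
st();plan([.5803,.1154,.186],-10)
E
```

```text
t 39.20 pos [0.4737 0.1917 0.1907] yaw 11.05 tilt [0.02 0.08] F [-0.75  0.08 -1.79] M [-0.03   0.047 -0.012] q7 -1.56 g 0.216 99
shift [0.09   0.0953 0.0047] turn [-0.0015 -0.0004  0.3673] n=2.6
```

```bash
python3 -m jog '[{"x":0.03,"y":0.032,"z":0,"ax":0,"ay":0,"az":0.12},{"x":0.06,"y":0.064,"z":0.001,"ax":0,"ay":0,"az":0.24},{"x":0.09,"y":0.0953,"z":0.006,"ax":0,"ay":0,"az":0.367},{"x":0.09,"y":0.0953,"z":0.013,"ax":0,"ay":0,"az":0.367},{"x":0.09,"y":0.0953,"z":0.013,"ax":0,"ay":0,"az":0.367},{"x":0.09,"y":0.0953,"z":0.013,"ax":0,"ay":0,"az":0.367},{"x":0.09,"y":0.0953,"z":0.013,"ax":0,"ay":0,"az":0.367},{"x":0.09,"y":0.0953,"z":0.013,"ax":0,"ay":0,"az":0.367}]' >/dev/null;
python3 - <<'E'
from h import *
st();plan([.5803,.1154,.148],-10)
E
```

```text
t 40.00 pos [0.5799 0.1156 0.1777] yaw -9.88 tilt [-0.    0.06] F [ 0.19 -0.84 -2.64] M [ 0.005 -0.008  0.031] q7 -1.60 g 0.218 99
shift [0.0004 0.0002 0.0297] turn [-0.001   0.0002  0.0021] n=0.6
```

```bash
python3 -m jog '[{"x":0.0004,"y":0,"z":0.006,"ax":0,"ay":0,"az":0},{"x":0.0004,"y":0,"z":0.013,"ax":0,"ay":0,"az":0},{"x":0.0004,"y":0,"z":0.017,"ax":0,"ay":0,"az":0},{"x":0.0004,"y":0,"z":0.021,"ax":0,"ay":0,"az":0},{"x":0.0004,"y":0,"z":0.025,"ax":0,"ay":0,"az":0},{"x":0.0004,"y":0,"z":0.0285,"ax":0,"ay":0,"az":0},{"x":0.0004,"y":0,"z":0.0285,"ax":0,"ay":0,"az":0}]' >/dev/null; python3 -c "from h import *;feel(2)"
python3 -m jog '[{"x":0,"y":0,"z":0,"ax":0,"ay":0,"az":0.1},{"x":0,"y":0,"z":0,"ax":0,"ay":0,"az":0.2},{"x":0,"y":0,"z":0,"ax":0,"ay":0,"az":0.3},{"x":0,"y":0,"z":0,"ax":0,"ay":0,"az":0.4},{"x":0,"y":0,"z":0,"ax":0,"ay":0,"az":0.5},{"x":0,"y":0,"z":0,"ax":0,"ay":0,"az":0.55},{"x":0,"y":0,"z":0,"ax":0,"ay":0,"az":0.55}]' >/dev/null; python3 -c "from h import *;feel(8)"
```

```text
t 40.75 yaw -9.97 M [0.4704 0.1868 0.0337] +- 0.0088 pos [0.5805 0.1146 0.1487] F [-1.5  2.1 -2.5] g 0.223
t 41.80 yaw -41.42 M [0.7046 1.2721 0.2789] +- 0.0056 pos [0.5801 0.1148 0.1489] F [-5.1  1.7  0.5] g 0.221
```

```bash
python3 -m jog '[{"x":0,"y":0,"z":-0.0004,"ax":0,"ay":0,"az":0.085},{"x":0,"y":0,"z":-0.0004,"ax":0,"ay":0,"az":0.085},{"x":0,"y":0,"z":-0.0004,"ax":0,"ay":0,"az":0.085}]' >/dev/null; python3 -c "from h import *;feel(14)"
```

```text
t 42.75 yaw -46.19 M [0.8792 1.2737 0.2797] +- 0.0095 pos [0.58   0.1149 0.1489] F [-3.8  3.6 -2.8] g 0.219
```

```bash
python3 -m jog '[{"x":0,"y":0,"z":0,"ax":0,"ay":0,"az":-0.13},{"x":0,"y":0,"z":0,"ax":0,"ay":0,"az":-0.26},{"x":0,"y":0,"z":0,"ax":0,"ay":0,"az":-0.38},{"x":0,"y":0,"z":0,"ax":0,"ay":0,"az":-0.38},{"x":0,"y":0,"z":-0.01,"ax":0,"ay":0,"az":-0.38},{"x":0,"y":0,"z":-0.03,"ax":0,"ay":0,"az":-0.38},{"x":0,"y":0,"z":-0.05,"ax":0,"ay":0,"az":-0.38},{"x":0,"y":0,"z":-0.05,"ax":0,"ay":0,"az":-0.38},{"x":0,"y":0,"z":-0.05,"ax":0,"ay":0,"az":-0.38}]' >/dev/null;
python3 - <<'E'
from h import *
st();plan([.508,-.1258,.2],28)
E
```

```text
t 43.65 pos [0.5817 0.1139 0.1999] yaw -24.68 tilt [ 0.14 -0.02] F [-0.01 -0.06 -2.23] M [-0.011  0.002  0.012] q7 -1.83 g 0.219 100
shift [ 3.320e-02  2.486e-01 -2.000e-04] turn [ 4.000e-04 -2.500e-03 -9.194e-01] n=6.1
```

```bash
python3 -m jog '[{"x":0.004,"y":0.03,"z":0,"ax":0,"ay":0,"az":-0.13},{"x":0.009,"y":0.07,"z":0,"ax":0,"ay":0,"az":-0.26},{"x":0.015,"y":0.11,"z":0,"ax":0,"ay":0,"az":-0.39},{"x":0.02,"y":0.15,"z":0,"ax":0,"ay":0,"az":-0.52},{"x":0.025,"y":0.19,"z":0,"ax":0,"ay":0,"az":-0.65},{"x":0.03,"y":0.225,"z":0,"ax":0,"ay":0,"az":-0.78},{"x":0.0332,"y":0.2486,"z":0,"ax":0,"ay":0,"az":-0.919},{"x":0.0332,"y":0.2486,"z":0,"ax":0,"ay":0,"az":-0.919},{"x":0.0332,"y":0.2486,"z":0.01,"ax":0,"ay":0,"az":-0.919},{"x":0.0332,"y":0.2486,"z":0.02,"ax":0,"ay":0,"az":-0.919},{"x":0.0332,"y":0.2486,"z":0.02,"ax":0,"ay":0,"az":-0.919},{"x":0.0332,"y":0.2486,"z":0.02,"ax":0,"ay":0,"az":-0.919}]' >/dev/null;
python3 - <<'E'
from h import *
st();im=read_camera("side");p=camera_params("side")
plan([.508,-.1258,.135],28)
a=im[140:300,220:380,::-1];cv2.imwrite("pics/s5.png",cv2.resize(a,None,fx=3.7,fy=3.7,interpolation=cv2.INTER_CUBIC))
E
```

```text
t 44.85 pos [ 0.5074 -0.1245  0.1786] yaw 28.12 tilt [-0.1  -0.02] F [ 0.11 -0.32 -2.11] M [-0.002  0.006 -0.001] q7 -0.64 g 0.218 99
shift [-0.0001  0.0011  0.044 ] turn [-0.0001  0.0009  0.002 ] n=0.9
```

View pics/s5.png

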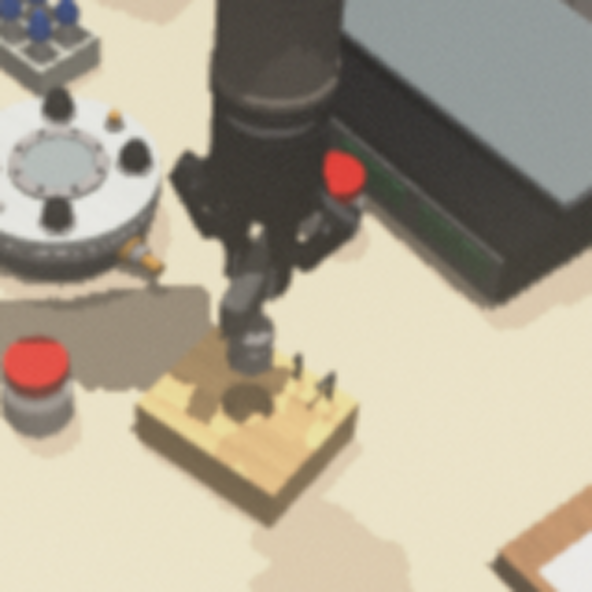

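The wrench is upright with the socket at (250,362), right above the hole at (247,400). Lowering.

```bash
python3 -m jog '[{"x":0,"y":0.0008,"z":0.02,"ax":0,"ay":0,"az":0},{"x":0,"y":0.0008,"z":0.035,"ax":0,"ay":0,"az":0},{"x":0,"y":0.0008,"z":0.045,"ax":0,"ay":0,"az":0},{"x":0,"y":0.0008,"z":0.055,"ax":0,"ay":0,"az":0},{"x":0,"y":0.0008,"z":0.06,"ax":0,"ay":0,"az":0},{"x":0,"y":0.0008,"z":0.06,"ax":0,"ay":0,"az":0}]' >/dev/null;
python3 -c "from h import *;st();plan([.508,-.1258,.0925],28)"
```

```text
t 45.50 pos [ 0.5075 -0.1262  0.1188] yaw 28.05 tilt [-0.07 -0.  ] F [-0.62 -0.12 -1.79] M [-0.017  0.015  0.032] q7 -0.56 g 0.220 99
shift [ 0.0006 -0.0001  0.0263] turn [-0.0005  0.0011  0.0009] n=0.5
```

In the hole (foot about 36 mm high, no contact force). Down to the floor.

```bash
python3 -m jog '[{"x":0,"y":0,"z":0.008,"ax":0,"ay":0,"az":0},{"x":0,"y":0,"z":0.015,"ax":0,"ay":0,"az":0},{"x":0,"y":0,"z":0.02,"ax":0,"ay":0,"az":0},{"x":0,"y":0,"z":0.0235,"ax":0,"ay":0,"az":0},{"x":0,"y":0,"z":0.0255,"ax":0,"ay":0,"az":0},{"x":0,"y":0,"z":0.0255,"ax":0,"ay":0,"az":0},{"x":0,"y":0,"z":0.0255,"ax":0,"ay":0,"az":0}]' >/dev/null;
python3 -c "from h import *;st()"
```

```text
t 46.20 pos [ 0.508  -0.1262  0.094 ] yaw 28.06 tilt [ 0.02 -0.  ] F [ 0.53  0.29 -2.34] M [-0.048  0.024  0.016] q7 -0.52 g 0.217 99
```

```bash
python3 -m jog '[{"x":0,"y":0,"z":0.001,"ax":0,"ay":0,"az":0},{"x":0,"y":0,"z":0.002,"ax":0,"ay":0,"az":0},{"x":0,"y":0,"z":0.002,"ax":0,"ay":0,"az":0}]' >/dev/null;
python3 -c "from h import *;st()"
```

```text
t 46.50 pos [ 0.5079 -0.1261  0.0918] yaw 28.06 tilt [-0.    0.01] F [ 0.32 -0.14 -1.95] M [ 0.028  0.012 -0.031] q7 -0.52 g 0.219 99
```

```bash
python3 -m jog '[{"x":0,"y":0,"z":0.001,"ax":0,"ay":0,"az":0},{"x":0,"y":0,"z":0.0015,"ax":0,"ay":0,"az":0},{"x":0,"y":0,"z":0.0015,"ax":0,"ay":0,"az":0}]' >/dev/null;
python3 -c "from h import *;st()"
```

```text
t 46.80 pos [ 0.5078 -0.1262  0.0903] yaw 28.06 tilt [-0.01  0.  ] F [ 1.36 -1.04 -2.81] M [ 0.021 -0.029 -0.001] q7 -0.52 g 0.216 99
```

```bash
python3 -m jog '[{"x":0,"y":0,"z":0.0005,"ax":0,"ay":0,"az":0},{"x":0,"y":0,"z":0.001,"ax":0,"ay":0,"az":0},{"x":0,"y":0,"z":0.001,"ax":0,"ay":0,"az":0}]' >/dev/null;
python3 -c "from h import *;st()"
python3 -m jog '[{"x":0,"y":0,"z":0,"ax":0,"ay":0,"az":0},{"x":0,"y":0,"z":0,"ax":0,"ay":0,"az":0},{"x":0,"y":0,"z":0,"ax":0,"ay":0,"az":0},{"x":0,"y":0,"z":0,"ax":0,"ay":0,"az":0},{"x":0,"y":0,"z":0,"ax":0,"ay":0,"az":0}]' 0.65 60 >/dev/null
python3 -c "from h import *;st()"
python3 -m jog '[{"x":0,"y":0,"z":-0.01,"ax":0,"ay":0,"az":0},{"x":0,"y":0,"z":-0.03,"ax":0,"ay":0,"az":0},{"x":0,"y":0,"z":-0.07,"ax":0,"ay":0,"az":0},{"x":0,"y":0,"z":-0.12,"ax":0,"ay":0,"az":0},{"x":-0.05,"y":0,"z":-0.13,"ax":0,"ay":0,"az":0},{"x":-0.05,"y":0,"z":-0.13,"ax":0,"ay":0,"az":0},{"x":-0.05,"y":0,"z":-0.13,"ax":0,"ay":0,"az":0}]' >/dev/null
python3 - <<'E'
from h import *
st();im=read_camera("wrist");s=read_camera("side")
a=cv2.resize(s[110:290,190:360,::-1],(400,423));b=cv2.resize(im[:,:,::-1],(400,300))
out=np.zeros((430,800,3),np.uint8);out[:423,:400]=a;out[:300,400:]=b;cv2.imwrite("pics/f6.png",out)
E
```

```text
t 47.10 pos [ 0.5082 -0.1263  0.0899] yaw 28.05 tilt [0.03 0.02] F [-0.36  1.51  4.05] M [0.173 0.285 0.051] q7 -0.52 g 0.221 100
t 47.60 pos [ 0.5079 -0.1262  0.0894] yaw 28.06 tilt [ 0. -0.] F [-0.21  0.15  1.2 ] M [-0.003  0.001  0.063] q7 -0.52 g 0.649 0
t 48.30 pos [ 0.463  -0.1502  0.2203] yaw 27.94 tilt [0.1 0.1] F [-0.04  1.39  0.15] M [ 0.023 -0.03   0.016] q7 -0.67 g 0.652 0
```

View pics/f6.png

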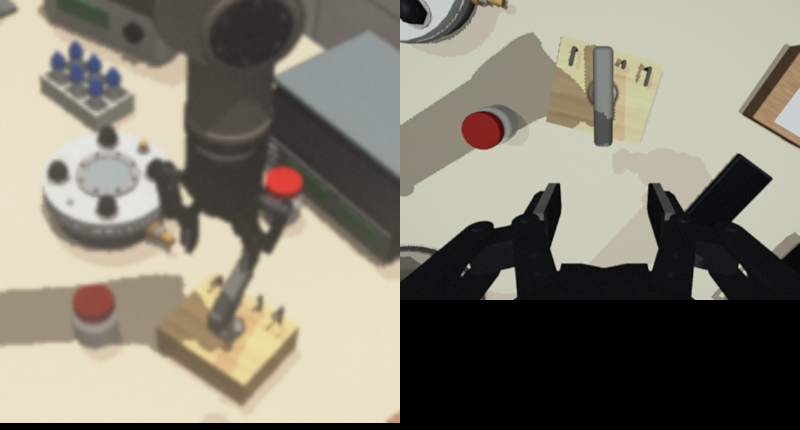

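The wrench stands upright in its hole, handle at (603,95) in the wrist picture, and the gripper is clear of everything. Handing in.

```bash
python3 -m jog '[{"x":0,"y":0,"z":0,"ax":0,"ay":0,"az":0},{"x":0,"y":0,"z":0,"ax":0,"ay":0,"az":0},{"x":0,"y":0,"z":0,"ax":0,"ay":0,"az":0}]' >/dev/null; python3 -c "from station import *;print(hand_in())"
```

```text
the job is handed in; nothing more can be done
None
```

I tightened the four nuts in cross order (1-3-2-4), measuring about 0.20 N m on each in the first pass and 0.28–0.31 N m in the second, never over 0.31, stood the wrench back upright in its hole, let go, and handed the job in at about 49 s; it returned no verdict.

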